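# Change the relay tin in the hold-down jig and unload it

### The job

The hold-down jig still holds the used-up open tin: slide its red fork back, move the green-lidded tin into the nest, and let the open tin take the green tin's old place on the dark wooden pad, right way up in the middle. Then push the fork fully home over the green tin's foot so that it is held down, draw the tight green lid straight up off it and stand the lid right way up on the black rubber mat. Finally put every relay from the tin into the blue tray, leaving the tin held in the jig and the dish, screwdriver, pump and battery cover undisturbed.

Things in the scene. Friction and masses are not known exactly. Their poses are not given: they have to be found in the camera images.
- nest (a point): Centre of the nest floor of the fixed aluminium hold-down jig: a recess 74 mm in x, 150 mm in y, floor 8 mm above the table, rim 4 mm high and 4 mm thick. A tin's foot drops in with 4 mm to spare all round, x and y along the jig's (either way round). Jig plate: 167 mm to the -x side, 45 mm to +x, 85 mm to each side in y. The fork is on its -x side, towards the robot.
- fork (a joint): Red sliding fork, m: 0 = back, clear of the nest (tins go in or out only below 0.006); 0.060 = fully home (0.050 counts); grows along the jig's +x. Two tines, 14 mm wide, undersides 6.5 mm and tops 12.5 mm above the nest floor, then lie over the foot at both y ends of a tin. About 2 N of friction; stays where left.
- fork_grip (a point): Grip point of the fork's black upright handle, which moves with the fork: 45 mm above the table, handle 20 mm in the jig's x, 16 mm in y, top 62 mm above the table. It stands 145 mm from the nest centre on the jig's -x side when the fork is back and 85 mm when home. Axes as the jig.
- tin_c (a point): Green-lidded tin, 72 mm high closed: the point 36 mm above the underside of its base, at its centre. The base: steel foot plate 66 mm in x, 142 mm in y, 4 mm thick, and on it a black block 56 x 102 mm, top 38 mm above the underside, with four 22 mm square pockets in a row along y, 24 mm apart, floors 4 mm above the underside. About 0.3 kg without relays. z is up.
- lid_c (a point): Centre of the tin's green lid, an upside-down box 66 mm in x, 112 mm in y, 68 mm high, walls 2.5 mm, 0.12 kg. Closed, its rim rests on the foot plate. Springs in the block grip it: 10 to 18 N to draw off, over the first 26 mm, more than the base weighs, so the tin can be carried by its lid. Must rise 65 mm to clear the relays. z up = right way up, open side down.
- empty_c (a point): Used-up open tin, no lid, grey block with empty pockets, 0.25 kg: foot plate 66 mm in x, 142 mm in y, 4 mm thick; block 56 mm in x, 102 mm in y, top 38 mm above the underside. This point is half-way up, 19 mm above the underside. At the start it stands in the nest.
- pad: Dark wooden parking pad, fixed, 90 mm in x, 162 mm in y, 6 mm thick; origin at the centre of its underside on the table. The green tin stands on it at the start.
- mat: Black rubber mat, fixed, 130 mm in x, 160 mm in y, 3 mm thick; origin at the centre of its underside on the table. Empty at the start.
- tray: Blue open plastic tray, fixed, 110 x 110 mm outside, 22 mm high, walls and floor 4 mm; origin at the centre of its underside on the table. Empty at the start.
- relay0_c (a point): Plug-in relay, an orange block 18 x 18 x 60 mm with a black foot, 35 g; this is its centre, z along its 60 mm length. It stands in a pocket of the green tin at the start, or is absent (2 to 4 relays are there). It may stand or lie in the tray.
- relay1_c (a point): Plug-in relay, an orange block 18 x 18 x 60 mm with a black foot, 35 g; this is its centre, z along its 60 mm length. It stands in a pocket of the green tin at the start, or is absent (2 to 4 relays are there). It may stand or lie in the tray.
- relay2_c (a point): Plug-in relay, an orange block 18 x 18 x 60 mm with a black foot, 35 g; this is its centre, z along its 60 mm length. It stands in a pocket of the green tin at the start, or is absent (2 to 4 relays are there). It may stand or lie in the tray.
- relay3_c (a point): Plug-in relay, an orange block 18 x 18 x 60 mm with a black foot, 35 g; this is its centre, z along its 60 mm length. It stands in a pocket of the green tin at the start, or is absent (2 to 4 relays are there). It may stand or lie in the tray.
- dish: Round glass dish of washers, 88 mm across, 18 mm high; origin at its underside. Leave alone.
- driver: Yellow-handled screwdriver lying along y beyond the work. Leave alone.
- pump: Aluminium desoldering pump, lying along y beyond the work, 190 mm long, 24 mm thick; origin at its underside. Leave alone.
- cover: Grey battery compartment cover, 38 x 58 x 6 mm, lying flat; origin at its underside. Leave alone.
Mind the look-alikes: they are no part of the job. What is shaped like the part that bears empty_c but pink is not meant. Of the things that look like the part that bears lid_c, the smaller one is meant.

How it is judged:
By the outcome, as a careful person would: the job done as asked, in the order asked, and still so for the second after the job is handed in, with the robot touching nothing.
Of relay0, relay1, relay2, relay3 only 2 to 4 are there at a start; the rules pass over those that are not, and their reading is None.
At some moment in a run one of empty may be knocked a few centimetres aside while the robot is not near it.
Once in a run the grip may slacken for a moment while it holds something.
It also fails if it takes over 210 s, if anything falls off the work surface, if the arm or the gripper's body presses on something with over 40 N, if the wrist force passes 120 N, or if a joint passes its speed limit or range.

### The arm

A 6-joint arm with a two-finger parallel gripper is mounted at the origin on the work surface. World frame = base frame: x ahead of the robot, y to its left, z up, the work surface at z = 0. Lengths are in m, angles in rad, forces in N, time in s.
With the tool pointing down it reaches from about 0.35 to 0.775 m from the base axis. Payload 7.3 kg.
Tool frame: the origin (TCP) lies at the very end of the fingers, on their centre line; the grasp point (between the pads) lies 19 mm behind it (robot.hold_point_z is the distance from the TCP to the grasp point, in m); y points along the fingers, z is the direction in which the jaws open and shut, and the axes are right-handed (so a half turn about y gives the same grasp; the last joint's range is limited). The gripper opens to 92 mm and grips with 3 to 60 N. Pads are 19 mm wide; open, the fingers measure 130 mm over their backs; the gripper's body (75 mm by 190 mm) begins 47 mm behind the grasp point.
Start: joints at [-1.265, 0.342, 1.524, -0, 1.275, -0.146], TCP at [0.229, -0.472, 0.227] pointing down, gripper open.
Joint ranges: [-2.53, 2.53], [-0.77, 2.02], [0.04, 2.7], [-1, 4.14], [0.28, 2.66], [-3.11, 3.11]. Speed limits (rad/s): [2.57, 2.57, 3.14, 3.14, 3.14, 3.14].

### API

Orientations are given as [roll, pitch, yaw] about the fixed x, y, z axes, in that order (R = Rz(yaw) Ry(pitch) Rx(roll)).
In Python, from cell import robot gives the robot as it stands.
- The arm moves only by the shell command python3 -m crank 'ROWS' [OPENING] [FORCE]. ROWS is a JSON object of lists of equal length, an entry for each row: "xyz": the shift along the tool's x, y, z in cm, a list of three; "roll": the turn about the tool's y in degrees. A call has 1 to 20 rows; each row shifts and turns the commanded pose from where the row before left it, along the tool's axes as they then stand; what a row does not reach is not made up. A row lasts 1/10 s, in which the tool goes at most 50 mm and 8.59 degrees, less where a joint would pass 70% of its speed; a pose out of reach is approached as far as the arm can. A call is refused whole if a number of a shift passes 5 or a number of a turn 8.59, either way. A call with a gripper value outside its range is refused whole. OPENING is the gripper command: -1 is fully open, 1 is shut, values between are in proportion, set as the call begins (- or left out, the last holds). The fingers move at their own pace and stop on an object; FORCE is the grip in N (left out, the last holds). Time passes only in rows, so rows that do not move let the fingers close. It gives the time, the measured TCP pose, the force and the opening at its end, in the units of the state.
- robot.observe(): the state, without advancing time (a new reading comes with each control period).
- robot.read_camera(name): name is "scene" or "top" or "wrist"; returns the picture (420x560x3 uint8, red, green, blue); there is no depth.
- robot.calibration(name): a dict with "intrinsics" (3x3 intrinsics, pixels), "pose" (4x4, takes a point from camera to world coordinates). Camera axes: x right, y down, z forward; pixel columns grow to the right and rows downward; lengths in m; the calibration is good to about 2 mm. A picture is of the moment at which its call begins: read the wrist's pose just before it. calibration takes no time and is no camera call; for the wrist camera it gives the pose at the moment of the call.
- robot.hand_in(): hands the job in, once; it reports no verdict.
The state is a dict: "time": time; "qpos": joint angles; "qvel": joint speeds; "joint_efforts": joint torques, N m; "tool_pos": TCP position; "tool_rot": TCP orientation; "contact_force": force on the tool from outside, world axes, zero at the start; "torque": the same for the moment, N m; "opening": finger opening in m.
Only numpy, scipy, OpenCV 4.12 (cv2) and the standard library are available. Lean on these libraries where they do the work, as an engineer would, in place of code of your own. Each camera call takes 0.05 s, during which the arm holds its last target.

## Working session

There is one attempt and no reset: what is moved stays moved. The work goes in short steps, Python scripts to look and compute and a shell command to move; the robot and the scene stay as the last step left them, time stands still between calls to the robot, and variables do not carry over. Pictures are saved under pics/ and viewed, and the job is handed in when it is done.

```bash
ls; mkdir -p pics
cat > h.py <<'E'
import numpy as np, cv2
from cell import robot
def snap(name,fn):
    c=robot.calibration(name); im=robot.read_camera(name)
    cv2.imwrite(f'pics/{fn}.png',cv2.cvtColor(np.asarray(im),cv2.COLOR_RGB2BGR))
    np.savez(f'pics/{fn}.npz',K=c['intrinsics'],P=c['pose'])
    return np.asarray(im),np.array(c['intrinsics']),np.array(c['pose'])
def ray(K,P,uv,z):
    d=P[:3,:3]@np.linalg.solve(K,[uv[0],uv[1],1.]); o=P[:3,3]
    return o+d*(z-o[2])/d[2]
def load(fn):
    d=np.load(f'pics/{fn}.npz'); return d['K'],d['P']
def proj(K,P,X):
    c=P[:3,:3].T@(np.array(X)-P[:3,3]); p=K@c; return p[:2]/p[2]
E
python3 - <<'E'
from h import *
for n in ['scene','top','wrist']:
    im,K,P=snap(n,n+'0'); print(n,K.tolist(),P.round(3).tolist())
print(robot.observe())
E
```

```text
pics
scene [[432.3531615855745, 0.0, 289.728643656543], [0.0, 432.3531615855745, 202.93608843375696], [0.0, 0.0, 1.0]] [[-0.579, 0.442, -0.685, 1.285], [0.815, 0.327, -0.479, 0.53], [0.012, -0.835, -0.55, 0.64], [0.0, 0.0, 0.0, 1.0]]
top [[464.08186162622644, 0.0, 273.7945985279115], [0.0, 464.08186162622644, 208.9902643779301], [0.0, 0.0, 1.0]] [[-0.017, -0.994, 0.109, 0.405], [-1.0, 0.019, 0.016, 0.0], [-0.018, -0.108, -0.994, 1.371], [0.0, 0.0, 0.0, 1.0]]
wrist [[289.7982115411678, 0.0, 279.034129049617], [0.0, 289.7982115411678, 208.38616608624173], [0.0, 0.0, 1.0]] [[0.437, -0.865, -0.245, 0.295], [-0.899, -0.421, -0.118, -0.44], [-0.001, 0.271, -0.962, 0.384], [0.0, 0.0, 0.0, 1.0]]
{'time': 0.15, 'qpos': array([-1.26499873e+00,  3.42560662e-01,  1.52475154e+00, -2.00315875e-05,
        1.27541138e+00, -1.45988884e-01]), 'qvel': array([ 0.0004052 , -0.00282324, -0.003167  ,  0.00064168, -0.0013466 ,
        0.00070304]), 'joint_efforts': array([ 1.88171893e-03, -4.31468332e+01, -2.44353837e+01,  7.18310662e-02,
        5.38062968e-02, -7.80572168e-05]), 'tool_pos': array([ 0.22913299, -0.47203827,  0.22622174]), 'tool_rot': array([-1.57191801e+00,  1.45562977e-04, -2.68980041e+00]), 'contact_force': array([ 0.25605307, -1.00777339, -0.28260983]), 'torque': array([0.01834892, 0.0515606 , 0.0161988 ]), 'opening': 0.09147007554465947}
```

View pics/top0.png

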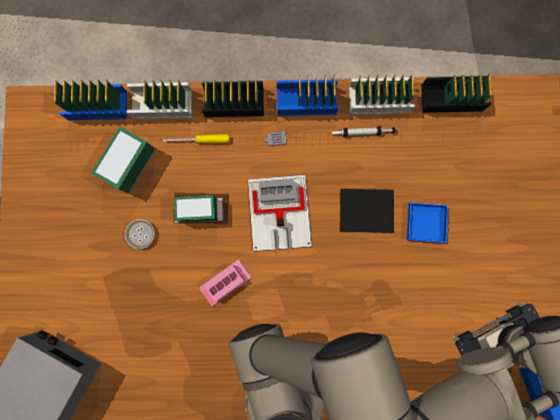

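View pics/scene0.png

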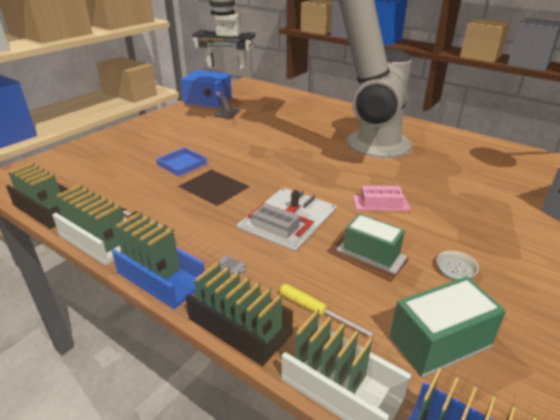

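View pics/wrist0.png

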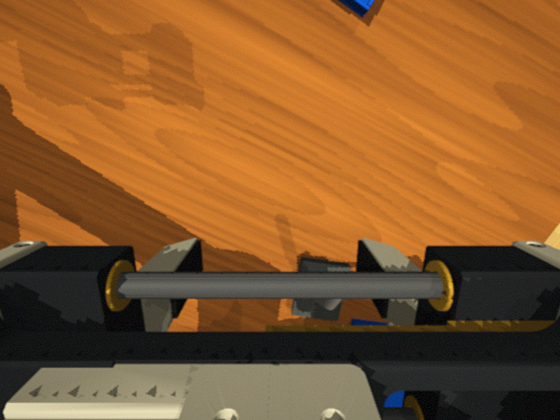

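Run:
```python
import cv2
im=cv2.imread('pics/top0.png')
cv2.imwrite('pics/top0z.png',cv2.resize(im[160:310,160:320],None,fx=5,fy=4*1.0,interpolation=cv2.INTER_CUBIC)[:600,:800])
cv2.imwrite('pics/top0y.png',cv2.resize(im[170:260,320:460],None,fx=5,fy=5,interpolation=cv2.INTER_CUBIC))
```

```text
(no output)
```

View pics/top0z.png

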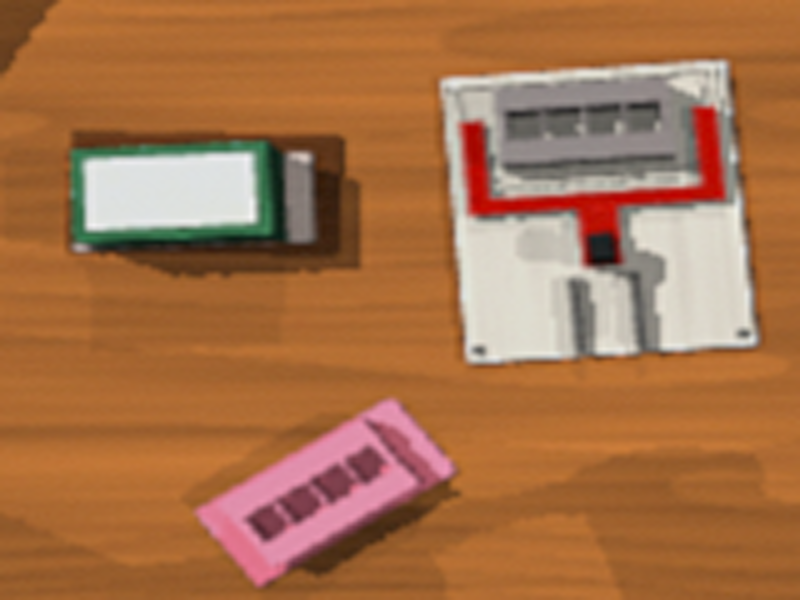

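```bash
cat >> h.py <<'E'
def hsv(im): return cv2.cvtColor(np.ascontiguousarray(im),cv2.COLOR_RGB2HSV)
def blobs(mask,K,P,z,minA=30,roi=None):
    m=mask.astype(np.uint8)*255
    if roi is not None:
        r=np.zeros_like(m); r[roi[1]:roi[3],roi[0]:roi[2]]=m[roi[1]:roi[3],roi[0]:roi[2]]; m=r
    out=[]
    for c in cv2.findContours(m,cv2.RETR_EXTERNAL,cv2.CHAIN_APPROX_NONE)[0]:
        if cv2.contourArea(c)<minA: continue
        w=np.array([ray(K,P,p[0],z)[:2] for p in c])
        (cx,cy),(a,b),t=cv2.minAreaRect((w*1000).astype(np.float32))
        if a>b: a,b,t=b,a,t-90   # t: direction of short side
        t=(t+90)%180-90
        out.append((round(cx,1),round(cy,1),round(a,1),round(b,1),round(t,1),cv2.boundingRect(c)))
    return out
E
python3 - <<'E'
from h import *
im=cv2.cvtColor(cv2.imread('pics/top0.png'),cv2.COLOR_BGR2RGB); K,P=load('top0'); H=hsv(im)
h,s,v=[H[...,i].astype(int) for i in range(3)]
print('green',blobs((h>60)&(h<95)&(s>80),K,P,.078,roi=(160,170,260,250)))
print('label',blobs((s<60)&(v>180),K,P,.078,roi=(160,170,217,250)))
print('red',blobs(((h<6)|(h>174))&(s>150)&(v>120),K,P,.0205,roi=(230,170,330,260)))
print('plate',blobs((s<60)&(v>90)|(((h<6)|(h>174))&(s>150)&(v>120)),K,P,.008,roi=(230,170,330,260)))
print('blk',blobs((v<60),K,P,.062,minA=5,roi=(265,205,295,235)))
print('mat',blobs((v<60),K,P,.003,roi=(330,170,400,250)))
print('tray',blobs((h>100)&(h<125)&(s>120),K,P,.022,roi=(395,180,470,260)))
print('tinblock',blobs((s<40)&(v<165)&(v>60),K,P,.046,roi=(250,170,310,205)))
print('dish',blobs((s<60)&(v>90),K,P,.018,roi=(115,210,165,260)))
print('pink',blobs((h>150)&(h<176)&(s>50),K,P,.02,roi=(180,250,270,320)))
print('bigl',blobs((h>60)&(h<95)&(s>80),K,P,.11,roi=(80,120,165,200)))
for z in (0.078,): print(ray(K,P,(200,209),z))
E
```

```text
green [(553.1, 242.0, 68.5, 116.0, 1.9, (175, 196, 42, 26))]
label [(555.6, 246.9, 50.7, 94.6, 1.9, (177, 198, 34, 20))]
red [(567.4, 7.8, 90.1, 149.5, 3.8, (252, 187, 53, 33))]
plate [(544.3, 6.5, 171.1, 212.9, -86.4, (248, 175, 64, 76))]
blk [(511.0, 4.5, 11.3, 17.0, 89.0, (278, 219, 5, 7))]
mat [(545.8, -251.6, 126.2, 155.6, -2.5, (340, 189, 54, 44))]
tray [(505.9, -422.4, 110.3, 113.4, -5.8, (407, 202, 41, 41))]
tinblock [(602.1, 5.7, 75.7, 121.1, -1.1, (258, 178, 43, 27))]
dish [(484.0, 412.9, 71.7, 77.4, 85.8, (128, 222, 26, 27))]
pink [(342.8, 167.0, 63.5, 138.9, 35.2, (200, 260, 51, 46))]
bigl [(688.7, 437.6, 118.0, 150.8, 59.6, (92, 128, 62, 64))]
[0.550489   0.22862852 0.078     ]
```

Run:
```python
import cv2
im=cv2.imread('pics/scene0.png')
cv2.imwrite('pics/s0z.png',cv2.resize(im[170:290,220:420],None,fx=4,fy=4,interpolation=cv2.INTER_CUBIC))
```

```text
(no output)
```

View pics/s0z.png

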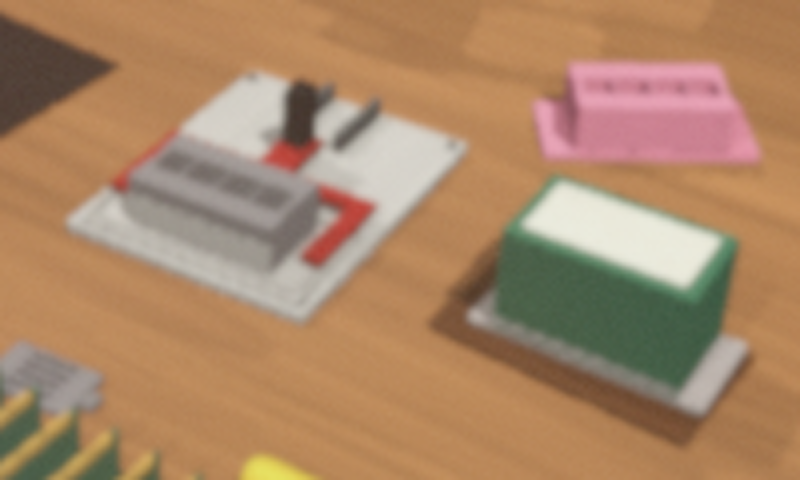

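```bash
python3 -m crank '{"roll":[-8.46,-8.46,-8.46,-8.46,-8.46,-8.46,-8.46,-8.46],"xyz":[[0,0,0],[0,0,0],[0,0,0],[0,0,0],[0,0,0],[0,0,0],[0,0,0],[0,0,0]]}' -1 20; python3 -m crank '{"xyz":[[-3.8,0,2.6],[-3.8,0,2.6],[-3.8,0,2.6],[-3.8,0,2.6],[-3.8,0,2.6],[-3.8,0,2.6],[-3.8,0,2.6],[-3.8,0,2.6],[-3.8,0,2.6],[-3.8,0,2.6],[-3.8,0,2.6],[-3.8,0,2.6],[0,0,0],[0,0,0]],"roll":[0,0,0,0,0,0,0,0,0,0,0,0,0,0]}'
python3 - <<'E'
from h import *
snap('wrist','w1'); o=robot.observe(); print(o['tool_pos'],np.degrees(o['tool_rot']))
E
```

```text
time: 0.95
tool_pos: [0.2292, -0.4721, 0.2264]
tool_rot: [-1.571, 0.001, -1.503]
contact_force: [-0.1, -0.6, 0.1]
opening: 0.0917
time: 2.35
tool_pos: [0.5121, 0.0031, 0.2261]
tool_rot: [-1.572, -0.0, -1.506]
contact_force: [-0.5, -0.7, 0.9]
opening: 0.0917
[0.51182427 0.00213913 0.22627549] [-9.00701388e+01 -1.42271528e-02 -8.63888407e+01]
```

View pics/w1.png

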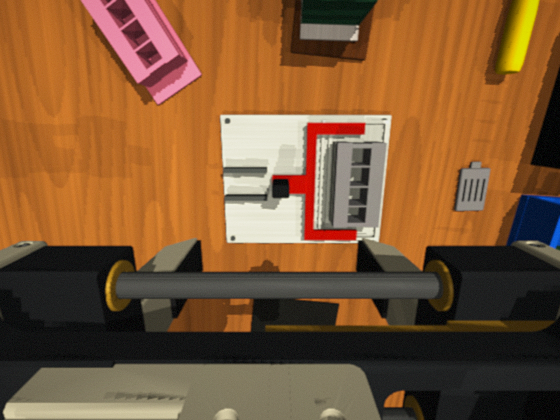

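Run:
```python
import cv2
im=cv2.imread('pics/w1.png')
cv2.imwrite('pics/w1z.png',cv2.resize(im[100:250,210:400],None,fx=4,fy=4,interpolation=cv2.INTER_CUBIC))
from h import *
im=cv2.cvtColor(im,cv2.COLOR_BGR2RGB); K,P=load('w1'); H=hsv(im)
h,s,v=[H[...,i].astype(int) for i in range(3)]
red=((h<6)|(h>174))&(s>150)&(v>120)
print('red',blobs(red,K,P,.0205,roi=(210,100,400,250)))
print('plate',blobs((s<60)&(v>90)|red,K,P,.008,roi=(210,100,400,250)))
print('blk',blobs((v<45),K,P,.062,minA=20,roi=(225,150,300,210)))
b=ray(K,P,(280,188),.062);print(b)
print('bars',[ray(K,P,p,.008).round(3) for p in ((224,172),(267,172),(226,198),(267,198))])
```

```text
red [(558.5, 9.3, 111.9, 149.7, 3.7, (272, 123, 93, 117))]
plate [(543.8, 8.3, 168.8, 212.1, -86.2, (220, 115, 171, 128))]
blk [(513.1, 9.9, 17.1, 18.5, 3.8, (273, 180, 16, 17))]
[0.51249682 0.00991835 0.062     ]
bars [array([0.439, 0.015, 0.008]), array([0.495, 0.019, 0.008]), array([ 0.442, -0.02 ,  0.008]), array([ 0.497, -0.016,  0.008])]
```

View pics/w1z.png

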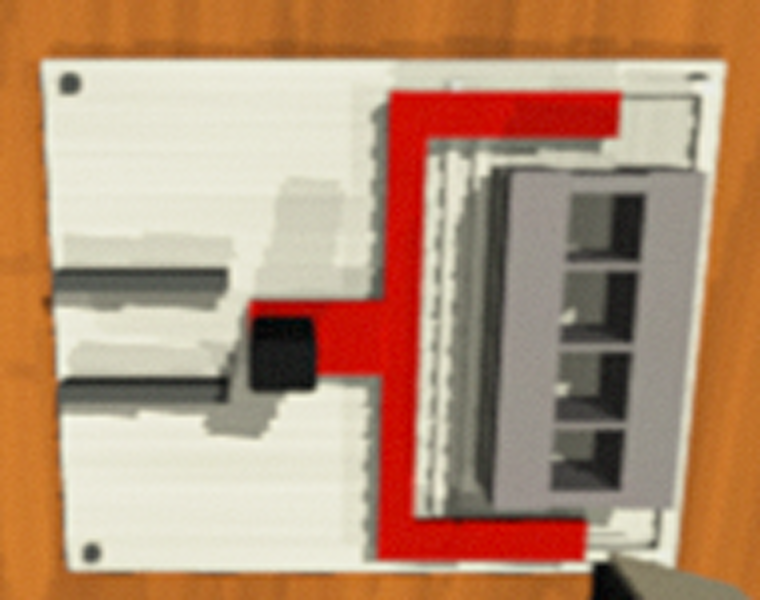

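```bash
python3 -m crank '{"xyz":[[-0.4,4,0.1],[0,4,0],[0,4,0],[0,4,0],[0,2,0],[0,1,0],[0,0,0],[0,0,0]],"roll":[0,0,0,0,0,0,0,0]}' 0.13 15
python3 - <<'E'
from h import *
snap('wrist','w2');snap('scene','s2'); o=robot.observe(); print(o['tool_pos'],np.degrees(o['tool_rot']))
E
```

```text
time: 3.2
tool_pos: [0.5137, 0.0055, 0.0378]
tool_rot: [-1.569, -0.0, -1.51]
contact_force: [-1.1, -0.0, 0.8]
opening: 0.0402
[0.51399858 0.00582622 0.03814685] [-8.98396321e+01 -3.74527339e-02 -8.64590425e+01]
```

View pics/w2.png

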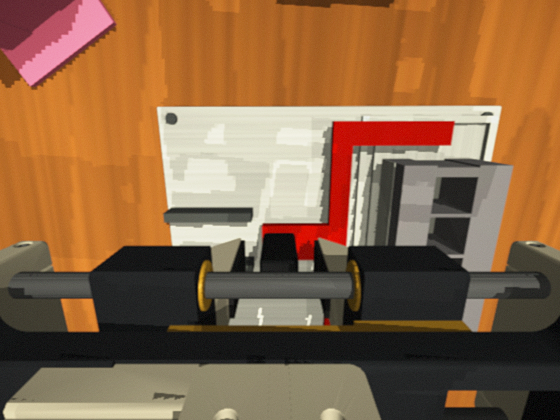

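View pics/s2.png

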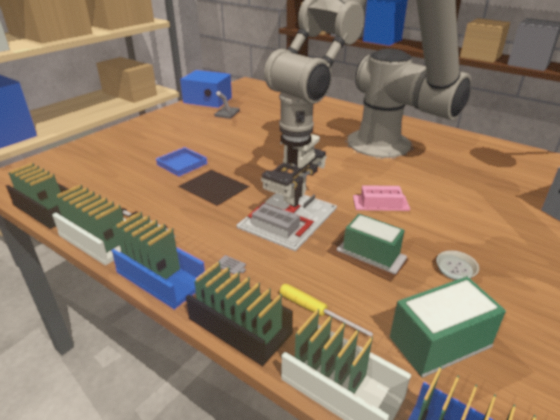

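```bash
python3 -m crank '{"xyz":[[0,0,0],[0,0,0],[0,0,0],[0,0,0],[0,0,0],[0,0,0]],"roll":[0,0,0,0,0,0]}' 1 15;  python3 -m crank '{"xyz":[[0,0,-0.5],[0,0,-0.5],[0,0,-0.5],[0,0,-0.5],[0,0,-0.5],[0,0,-0.5],[0,0,-0.5],[0,0,-0.5],[0,0,-0.5],[0,0,-0.5],[0,0,0],[0,0,0]],"roll":[0,0,0,0,0,0,0,0,0,0,0,0]}'
```

```text
time: 3.9
tool_pos: [0.5132, 0.0063, 0.0371]
tool_rot: [-1.57, -0.0, -1.508]
contact_force: [-0.3, 0.5, 6.3]
opening: 0.02
time: 5.1
tool_pos: [0.4624, 0.003, 0.0371]
tool_rot: [-1.571, -0.0, -1.508]
contact_force: [-1.6, 0.0, 8.8]
opening: 0.0197
```

```bash
python3 -m crank '{"xyz":[[0,0,-0.3],[0,0,-0.2],[0,0,0],[0,0,0]],"roll":[0,0,0,0]}';  python3 -m crank '{"xyz":[[0,0,-0.2],[0,0,-0.2],[0,0,0],[0,0,0]],"roll":[0,0,0,0]}'
```

```text
time: 5.5
tool_pos: [0.4605, 0.0029, 0.0371]
tool_rot: [-1.565, -0.001, -1.509]
contact_force: [8.5, 3.0, -1.3]
opening: 0.0202
time: 5.9
tool_pos: [0.4605, 0.0028, 0.0371]
tool_rot: [-1.557, -0.001, -1.51]
contact_force: [23.0, 8.2, -15.2]
opening: 0.0198
```

```bash
python3 -m crank '{"xyz":[[0,0,0.4],[0,0,0],[0,0,0]],"roll":[0,0,0]}';  python3 -m crank '{"xyz":[[0,0,0],[0,0,0],[0,0,0],[0,-1,0],[0,-3,0],[0,-4,0],[0,-4,0],[0,0,0],[0,0,0]],"roll":[0,0,0,0,0,0,0,0,0]}' 0.13
python3 - <<'E'
from h import *
snap('wrist','w3'); o=robot.observe(); print(o['tool_pos'],np.degrees(o['tool_rot']))
E
```

```text
time: 6.2
tool_pos: [0.4605, 0.0028, 0.0371]
tool_rot: [-1.565, -0.001, -1.509]
contact_force: [8.8, 3.9, -1.9]
opening: 0.02
time: 7.1
tool_pos: [0.4582, 0.0027, 0.1577]
tool_rot: [-1.569, -0.001, -1.509]
contact_force: [-0.5, 0.4, -0.7]
opening: 0.0401
[0.45748275 0.0028623  0.15660351] [-9.00294450e+01 -2.24600666e-03 -8.64348144e+01]
```

View pics/w3.png

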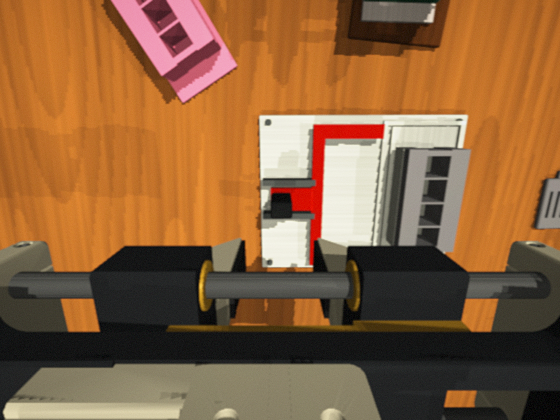

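```bash
python3 -m crank '{"xyz":[[0,0,4.9],[0,0,4.9],[0,0,4.95],[0,0,0],[0,0,0],[0,0,0]],"roll":[0,0,0,0,0,0]}' -1 35
python3 - <<'E'
from h import *
snap('wrist','w4');snap('top','t4'); o=robot.observe(); print(o['tool_pos'],np.degrees(o['tool_rot']))
E
```

```text
time: 7.75
tool_pos: [0.6036, 0.0121, 0.1554]
tool_rot: [-1.574, 0.0, -1.509]
contact_force: [0.8, 0.7, 0.9]
opening: 0.0834
[0.60399401 0.01198811 0.15664239] [-9.00709233e+01  6.90920040e-03 -8.64426700e+01]
```

View pics/w4.png

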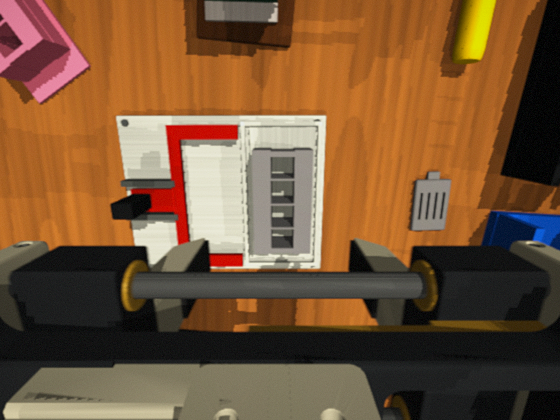

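```bash
python3 -m crank '{"xyz":[[0,4,0.1],[0,4,0],[0,3,0],[0,1.5,0],[0,1,0],[0,0,0],[0,0,0]],"roll":[0,0,0,0,0,0,0]}' -1 35;  python3 -m crank '{"xyz":[[0,0,0],[0,0,0],[0,0,0],[0,0,0],[0,0,0],[0,0,0]],"roll":[0,0,0,0,0,0]}' 1 35
```

```text
time: 8.55
tool_pos: [0.6068, 0.0119, 0.0228]
tool_rot: [-1.569, -0.0, -1.509]
contact_force: [-0.4, -0.4, 0.6]
opening: 0.0917
time: 9.15
tool_pos: [0.6063, 0.012, 0.0218]
tool_rot: [-1.571, -0.0, -1.509]
contact_force: [-0.7, 0.5, 1.1]
opening: 0.0558
```

```bash
python3 -m crank '{"xyz":[[0,-1,0],[0,-2,0],[0,-2,0],[0,0,0],[2,0,0],[3.5,0,0],[4,0,0],[4,0,0],[3.4,0,0],[2,0,0],[0,0,-2],[0,0,-4],[0,0,-4.5],[0,0,-4.5],[0,0,-4],[0,0,-2.8],[0,0,0],[0,0,0]],"roll":[0,0,0,0,0,0,0,0,0,0,0,0,0,0,0,0,0,0]}'
python3 - <<'E'
from h import *
snap('scene','s5'); o=robot.observe(); print(o['tool_pos'],np.degrees(o['tool_rot']),o['opening'])
E
```

```text
time: 10.95
tool_pos: [0.4007, -0.1901, 0.0719]
tool_rot: [-1.57, -0.0, -1.509]
contact_force: [0.5, 0.3, -3.2]
opening: 0.056
[ 0.40143421 -0.19024169  0.07188933] [-8.99299505e+01 -3.85405635e-02 -8.64365899e+01] 0.055503768366557536
```

View pics/s5.png

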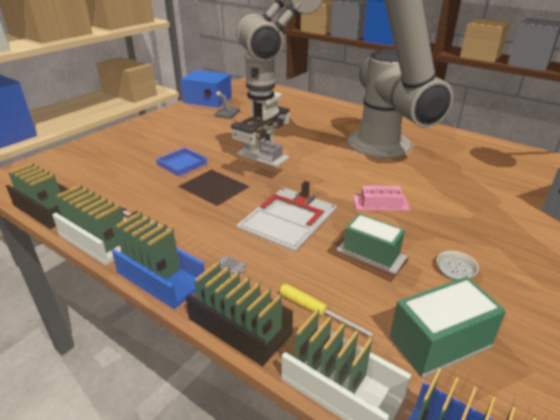

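```bash
python3 -m crank '{"xyz":[[0,2,0],[0,2,0],[0,1,0],[0,0.4,0],[0,0.3,0],[0,0,0],[0,0,0]],"roll":[0,0,0,0,0,0,0]}'; python3 -m crank '{"xyz":[[0,0,0],[0,0,0],[0,0,0],[0,0,0],[0,-1,0],[0,-4,0],[0,-4,0],[0,-4,0],[0,-4,0],[0,0,0]],"roll":[0,0,0,0,0,0,0,0,0,0]}' -1
python3 - <<'E'
from h import *
snap('wrist','w6'); o=robot.observe(); print(o['tool_pos'],np.degrees(o['tool_rot']),o['opening'])
E
```

```text
time: 11.7
tool_pos: [0.4009, -0.1904, 0.0152]
tool_rot: [-1.57, -0.001, -1.508]
contact_force: [0.5, -0.7, -3.0]
opening: 0.0557
time: 12.7
tool_pos: [0.4028, -0.1917, 0.1904]
tool_rot: [-1.562, -0.007, -1.508]
contact_force: [1.1, 0.3, 0.1]
opening: 0.0917
[ 0.40166396 -0.19090157  0.18771801] [-89.70367777  -0.24340562 -86.42843437] 0.09194437733010384
```

View pics/w6.png

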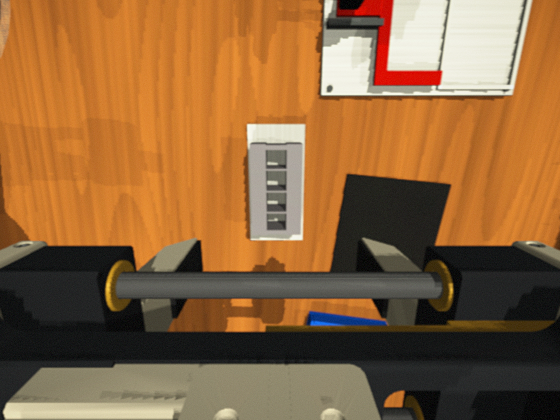

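```bash
python3 -m crank '{"xyz":[[-2,-0.5,0.9],[-4,-0.6,1.8],[-4,-0.6,1.8],[-4,-0.6,1.8],[-4,-0.6,1.8],[-4,-0.6,1.8],[-4,-0.6,1.8],[-4,-0.6,1.8],[-4,-0.6,1.8],[-4,-0.6,1.8],[0,0,0],[0,0,0],[0,0,0]],"roll":[0,0,0,0,0,0,0,0,0,0,0,0,0]}' -1
python3 - <<'E'
from h import *
snap('wrist','w7');  snap('top','t7');o=robot.observe(); print(o['tool_pos'],np.degrees(o['tool_rot']),o['opening'])
E
```

```text
time: 14.05
tool_pos: [0.5468, 0.1989, 0.2426]
tool_rot: [-1.573, -0.001, -1.509]
contact_force: [0.2, -0.6, 0.2]
opening: 0.0917
[0.54712084 0.19853303 0.24327334] [-9.00689563e+01 -2.75979368e-02 -8.65210016e+01] 0.09193412087602876
```

View pics/w7.png

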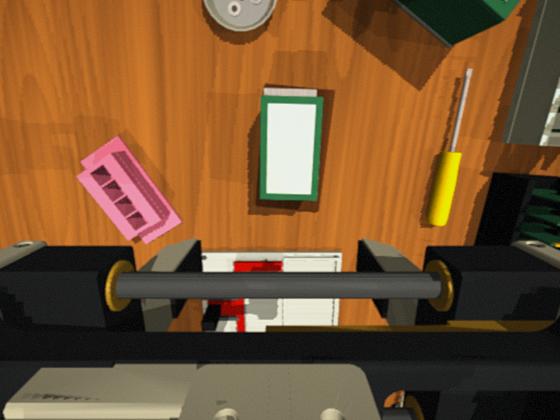

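View pics/t7.png

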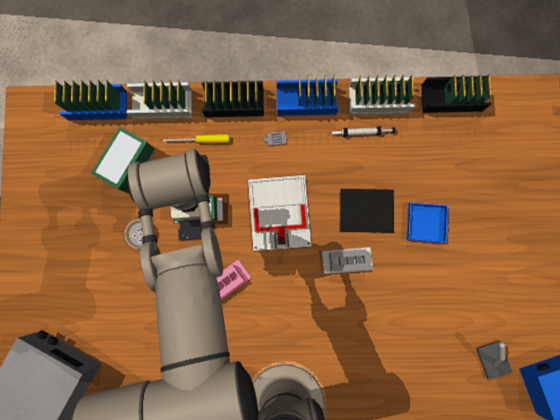

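Run:
```python
from h import *
im=cv2.cvtColor(cv2.imread('pics/w7.png'),cv2.COLOR_BGR2RGB); K,P=load('w7'); H=hsv(im)
h,s,v=[H[...,i].astype(int) for i in range(3)]
R=(250,75,340,215)
print('green',blobs((h>60)&(h<95)&(s>80),K,P,.078,roi=R))
print('label',blobs((s<60)&(v>180),K,P,.078,roi=(262,98,330,205)))
cv2.imwrite('pics/w7z.png',cv2.resize(cv2.cvtColor(im[75:215,240:350],cv2.COLOR_RGB2BGR),None,fx=4,fy=4,interpolation=cv2.INTER_CUBIC))
```

```text
green [(554.8, 248.3, 64.8, 111.1, 2.0, (260, 96, 63, 104))]
label [(555.0, 248.2, 51.1, 97.0, 2.1, (266, 103, 50, 92))]
```

View pics/w7z.png

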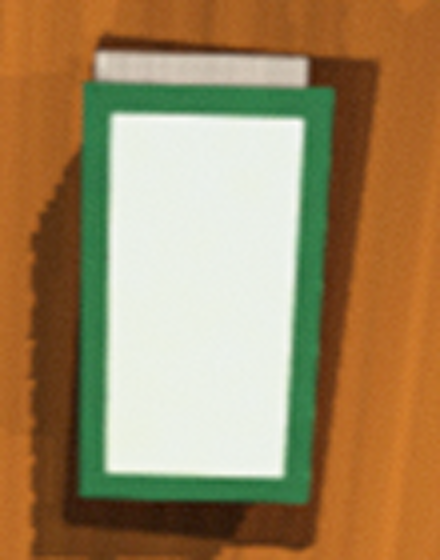

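```bash
python3 -m crank '{"xyz":[[0,0,0],[-2.5,0,0.5],[-2.4,0,0.46],[0,3,0],[0,4.5,0],[0,4.5,0],[0,4.5,0],[0,3,0],[0,1.4,0],[0,0,0],[0,0,0]],"roll":[1.5,0,0,0,0,0,0,0,0,0,0]}' -1 50
python3 - <<'E'
from h import *
snap('scene','s8'); o=robot.observe(); print(o['tool_pos'],np.degrees(o['tool_rot']),o['opening'])
E
```

```text
time: 15.25
tool_pos: [0.5565, 0.2491, 0.0362]
tool_rot: [-1.569, 0.001, -1.536]
contact_force: [0.7, -0.3, 1.0]
opening: 0.092
[0.5568182  0.2493035  0.03673777] [-8.97991967e+01  4.90178614e-02 -8.79671724e+01] 0.0918345319862935
```

View pics/s8.png

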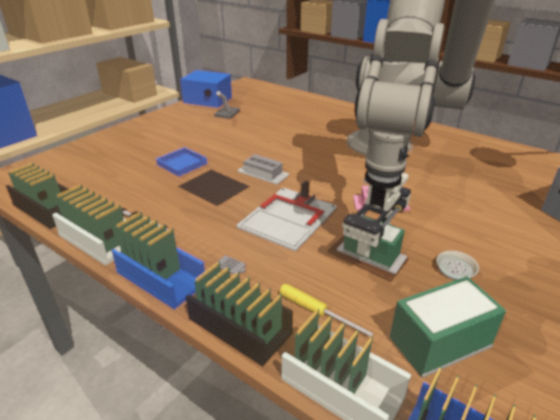

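```bash
python3 -m crank '{"xyz":[[0,0,0],[0,0,0],[0,0,0],[0,0,0],[0,0,0],[0,0,0]],"roll":[0,0,0,0,0,0]}' 1 50; python3 -m crank '{"xyz":[[0,-0.5,0],[0,-1,0],[0,-2,0],[0,-2,0],[0,0,0],[0,0,0],[0,0,0]],"roll":[0,0,0,0,0,0,0]}'
python3 - <<'E'
from h import *
snap('scene','s9');snap('wrist','w9'); o=robot.observe(); print(o['tool_pos'],np.degrees(o['tool_rot']),o['opening'])
E
```

```text
time: 15.9
tool_pos: [0.5555, 0.2492, 0.0351]
tool_rot: [-1.57, 0.0, -1.535]
contact_force: [-1.0, -0.2, 4.7]
opening: 0.0657
time: 16.6
tool_pos: [0.5545, 0.2488, 0.0883]
tool_rot: [-1.573, -0.001, -1.535]
contact_force: [0.1, 0.5, -5.6]
opening: 0.0656
[0.55461692 0.24882095 0.0883712 ] [-9.01352307e+01 -4.10590642e-02 -8.79352498e+01] 0.06570360018005394
```

View pics/s9.png

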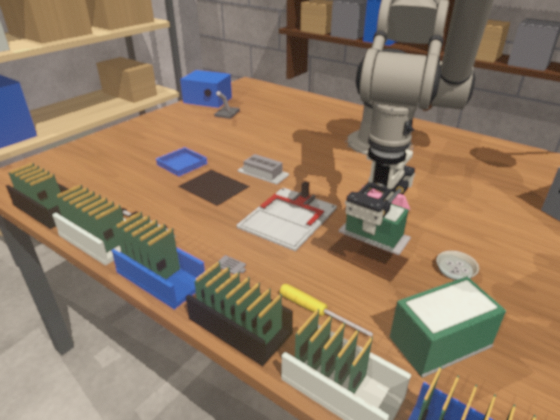

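View pics/w9.png

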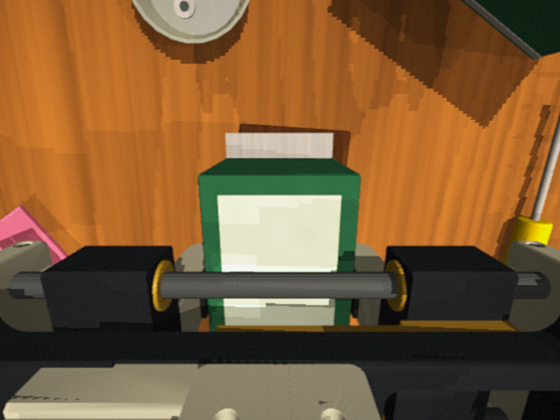

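```bash
python3 -m crank '{"xyz":[[0,0,0],[2,0,0.3],[3.5,0,0.5],[4,0,0.6],[4,0,0.6],[4,0,0.6],[3.5,0,0.5],[1.8,0,0.3],[1,0,0.1],[0,0,0],[0,0,0],[0,0,0]],"roll":[-1.7,0,0,0,0,0,0,0,0,0,0,0]}'
python3 - <<'E'
from h import *
snap('scene','s10');snap('wrist','w10'); o=robot.observe(); print(o['tool_pos'],np.degrees(o['tool_rot']),o['opening'])
E
```

```text
time: 17.9
tool_pos: [0.6056, 0.0155, 0.0896]
tool_rot: [-1.571, 0.0, -1.503]
contact_force: [-0.4, 0.8, -5.1]
opening: 0.0654
[0.6057283  0.0152545  0.08974874] [-9.00061174e+01  7.74668854e-03 -8.61284189e+01] 0.0659568973911212
```

View pics/s10.png

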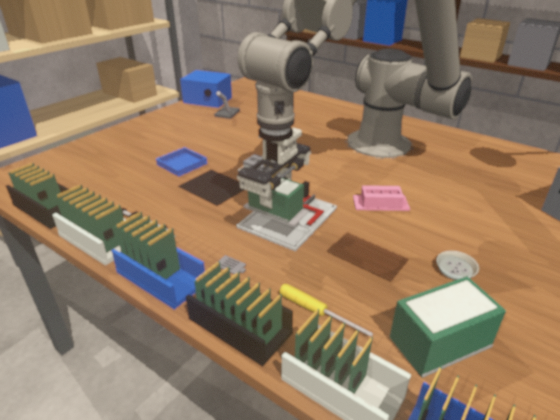

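View pics/w10.png

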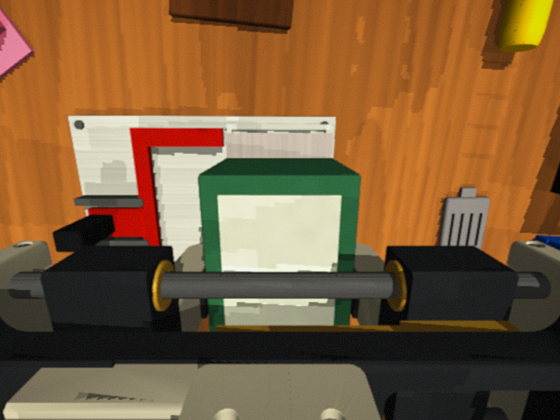

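```bash
python3 -m crank '{"xyz":[[0.17,0,0],[0,1.5,0],[0,1.5,0],[0,1,0],[0,0.5,0],[0,0.3,0],[0,0,0],[0,0,0],[0,0,0]],"roll":[0,0,0,0,0,0,0,0,0]}';python3 -m crank '{"xyz":[[0,0.2,0],[0,0.2,0],[0,0.1,0],[0,0,0],[0,0,0]],"roll":[0,0,0,0,0]}'
python3 - <<'E'
from h import *
snap('scene','s11');snap('wrist','w11'); o=robot.observe(); print(o['tool_pos'],np.degrees(o['tool_rot']),o['opening'])
E
```

```text
time: 18.9
tool_pos: [0.6064, 0.0121, 0.0423]
tool_rot: [-1.57, -0.0, -1.505]
contact_force: [-0.5, 0.7, -3.8]
opening: 0.066
time: 19.4
tool_pos: [0.6063, 0.0122, 0.0372]
tool_rot: [-1.57, -0.0, -1.505]
contact_force: [-0.7, -1.0, 1.0]
opening: 0.0658
[0.60637376 0.01219721 0.03718779] [-8.99460667e+01 -1.24466265e-02 -8.62322353e+01] 0.06568981731292015
```

View pics/w11.png

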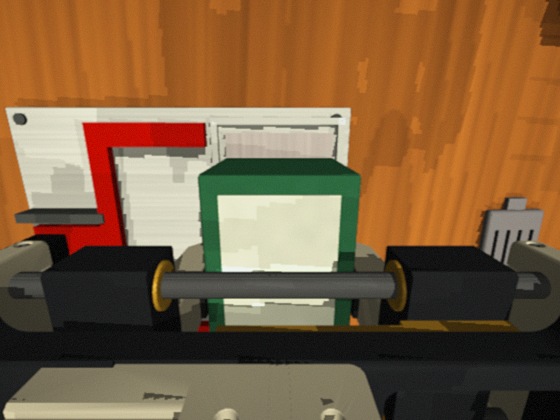

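```bash
python3 -m crank '{"xyz":[[0,0,0],[0,0,0],[0,0,0],[0,0,0],[0,-1,0],[0,-3,0],[0,-4,0],[0,-4,0],[0,-3,0],[0,0,0],[0,0,0]],"roll":[0,0,0,0,0,0,0,0,0,0,0]}' -1 35
python3 - <<'E'
from h import *
snap('wrist','w12'); o=robot.observe(); print(o['tool_pos'],np.degrees(o['tool_rot']),o['opening'])
E
python3 -m crank '{"xyz":[[2,0,-2],[3.5,0,-3],[3.5,0,-3.2],[3.5,0,-3.2],[3,0,-3.2],[2,0,-3.2],[0,0,0],[0,0,0]],"roll":[0,0,0,0,0,0,0,0]}'
python3 - <<'E'
from h import *
snap('wrist','w13');snap('top','t13'); o=robot.observe(); print(o['tool_pos'],np.degrees(o['tool_rot']),o['opening'])
E
```

```text
time: 20.6
tool_pos: [0.6062, 0.0122, 0.1877]
tool_rot: [-1.569, -0.0, -1.505]
contact_force: [-0.7, -0.1, -1.2]
opening: 0.0918
[0.60554388 0.01223995 0.1863841 ] [-9.00446543e+01  3.97056385e-04 -8.62317648e+01] 0.09189315422112067
time: 21.45
tool_pos: [0.4391, -0.1743, 0.1859]
tool_rot: [-1.572, 0.001, -1.507]
contact_force: [0.4, 0.6, 0.3]
opening: 0.0915
[ 0.44023632 -0.17360547  0.1861305 ] [-9.00382234e+01  4.31096695e-02 -8.62111310e+01] 0.09182799693430624
```

View pics/w12.png

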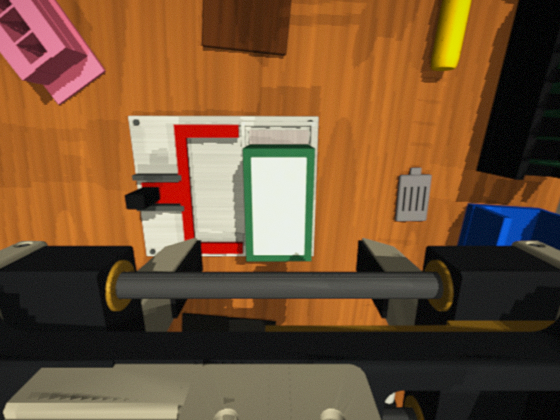

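View pics/w13.png

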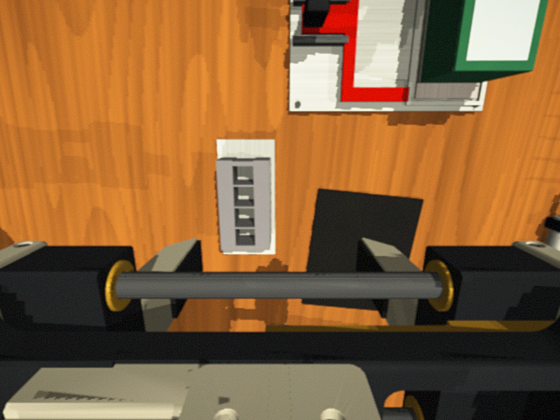

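View pics/t13.png

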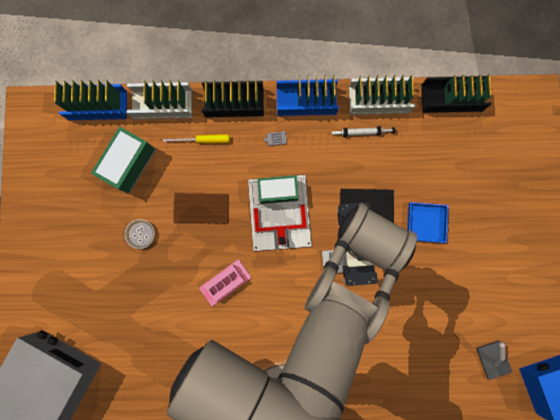

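Run:
```python
from h import *
im=cv2.cvtColor(cv2.imread('pics/t13.png'),cv2.COLOR_BGR2RGB); K,P=load('t13'); H=hsv(im)
h,s,v=[H[...,i].astype(int) for i in range(3)]
print('pad',blobs((v<115),K,P,.006,roi=(160,180,240,235)))
print('lid',blobs((h>60)&(h<95)&(s>80),K,P,.080,roi=(240,170,320,220)))
for r in (0,5): 
    pass
im=cv2.cvtColor(cv2.imread('pics/w13.png'),cv2.COLOR_BGR2RGB); K,P=load('w13'); H=hsv(im)
h,s,v=[H[...,i].astype(int) for i in range(3)]
print('tin foot',blobs((s<70)&(v>60),K,P,.004,roi=(200,125,290,262)))
print('corners',[ray(K,P,p,.004).round(4)[:2].tolist() for p in ((217,139),(274,139))])
m=(s<50)&(v>110)&(v<175)
print('tin blk',blobs(m,K,P,.038,roi=(200,157,290,254)))
```

```text
pad [(561.7, 238.5, 89.7, 161.9, -1.0, (174, 193, 55, 31))]
lid [(602.6, 9.5, 68.7, 108.7, 3.7, (258, 176, 40, 27))]
tin foot [(399.3, -187.2, 68.4, 141.7, 3.4, (216, 139, 59, 115))]
corners [[0.3642, -0.1186], [0.4292, -0.1144]]
tin blk [(401.2, -183.4, 56.7, 100.7, 3.2, (217, 157, 54, 90))]
```

```bash
python3 -m crank '{"xyz":[[0.5,0,-2],[0.57,0,-2.08],[0,3,0],[0,4,0],[0,4,0],[0,3,0],[0,2,0],[0,1,0],[0,0,0],[0,0,0]],"roll":[0,0,0,0,0,0,0,0,0,0]}' -1 35; python3 -m crank '{"xyz":[[0,0,0],[0,0,0],[0,0,0],[0,0,0],[0,0,0],[0,0,0]],"roll":[0,0,0,0,0,0]}' 1 40
```

```text
time: 22.55
tool_pos: [0.4007, -0.1874, 0.0172]
tool_rot: [-1.57, -0.001, -1.504]
contact_force: [-0.9, -0.3, -0.1]
opening: 0.0917
time: 23.15
tool_pos: [0.4001, -0.1876, 0.0169]
tool_rot: [-1.57, -0.0, -1.505]
contact_force: [-0.5, -0.6, 2.5]
opening: 0.0556
```

```bash
python3 -m crank '{"xyz":[[0,-1.5,0],[0,-2.5,0],[0,-3,0],[0,-3,0],[-1.7,0,1],[-3.4,0,2],[-3.4,0,2],[-3.4,0,2],[-3.4,0,2],[-3.4,0,2],[-3.4,0,2],[-3.4,0,2],[-3.4,0,2],[-1.7,0,1],[0,0,0],[0,0,0]],"roll":[0,0,0,0,0,0,0,0,0,0,0,0,0,0,0,0]}'
python3 - <<'E'
from h import *
snap('wrist','w14');snap('scene','s14'); o=robot.observe(); print(o['tool_pos'],np.degrees(o['tool_rot']),o['opening'])
E
```

```text
time: 24.75
tool_pos: [0.5585, 0.1297, 0.1157]
tool_rot: [-1.573, -0.001, -1.504]
contact_force: [-0.0, -0.6, -4.1]
opening: 0.0556
[0.55866115 0.12877725 0.11620357] [-9.00933452e+01 -2.55915406e-02 -8.62744816e+01] 0.055880965228109196
```

View pics/w14.png

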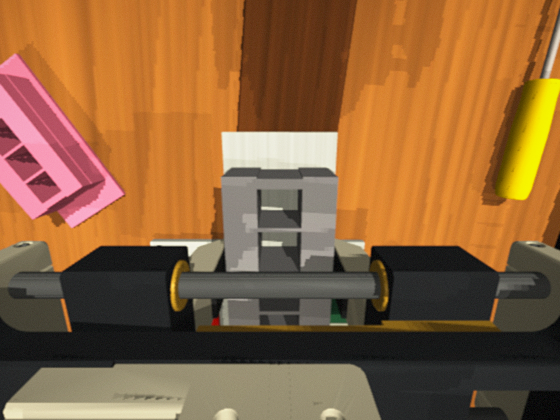

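View pics/s14.png

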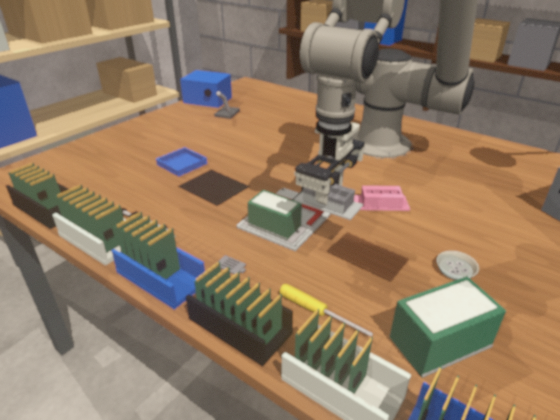

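Run:
```python
from h import *
im=cv2.cvtColor(cv2.imread('pics/w14.png'),cv2.COLOR_BGR2RGB); K,P=load('w14'); H=hsv(im)
v=H[...,2].astype(int)
for r in range(5,128,20):
    row=v[r,200:400]; c=np.where(row<115)[0]+200
    print(r,c.min(),c.max(),ray(K,P,(c.min()-.5,r),.006).round(4)[:2],ray(K,P,(c.max()+.5,r),.006).round(4)[:2])
im=cv2.cvtColor(cv2.imread('pics/w12.png'),cv2.COLOR_BGR2RGB); K,P=load('w12'); H=hsv(im)
v=H[...,2].astype(int)
for c in range(208,284,12):
    col=v[0:75,c]; r=np.where(col<115)[0]; print(c,r.max(),ray(K,P,(c,r.max()+.5),.006).round(4)[:2])
```

```text
5 244 355 [0.5184 0.2949] [0.608  0.3009]
25 243 352 [0.5181 0.2807] [0.6075 0.2868]
45 241 349 [0.5169 0.266 ] [0.607  0.2721]
65 241 346 [0.5174 0.2509] [0.6065 0.2569]
85 240 343 [0.517  0.2352] [0.606  0.2412]
105 239 339 [0.5166 0.2189] [0.6046 0.2249]
125 238 336 [0.5163 0.2021] [0.604  0.2081]
208 49 [0.5215 0.1589]
220 50 [0.5342 0.1588]
232 51 [0.5468 0.1587]
244 52 [0.5595 0.1586]
256 56 [0.5724 0.1556]
268 57 [0.5851 0.1555]
280 57 [0.5978 0.1563]
```

```bash
python3 -m crank '{"xyz":[[0,0,0],[-1.5,0,0],[-3.5,0,0],[-3.5,0,0],[-2.5,0,0.04],[0,1.5,0],[0,2.5,0],[0,2.5,0],[0,1.5,0],[0,0,0],[0,0,0],[0,0,0]],"roll":[5.2,0,0,0,0,0,0,0,0,0,0,0]}'
python3 - <<'E'
from h import *
snap('wrist','w15');snap('scene','s15'); o=robot.observe(); print(o['tool_pos'],np.degrees(o['tool_rot']),o['opening'])
E
```

```text
time: 26.05
tool_pos: [0.5634, 0.2398, 0.038]
tool_rot: [-1.569, 0.001, -1.596]
contact_force: [0.7, 0.8, -2.5]
opening: 0.0557
[0.56331535 0.23982819 0.0379787 ] [-8.98755230e+01  3.54936226e-02 -9.14253219e+01] 0.0559811329093777
```

View pics/w15.png

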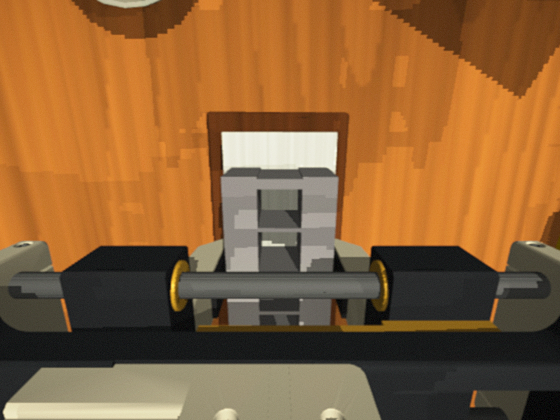

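View pics/s15.png

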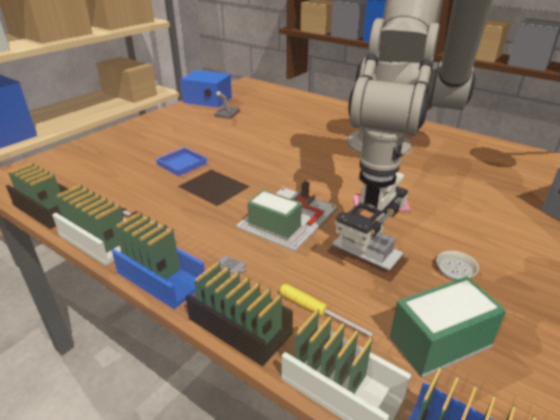

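Run:
```python
from h import *
K,P=load('w15')
for p,z in (((208,112.5),.006),((349,112.5),.006),((208,170),.006),((348.5,170),.006),((222,131.5),.025),((338,131.5),.025)): print(p,ray(K,P,p,z).round(4)[:2])
```

```text
(208, 112.5) [0.5209 0.3232]
(349, 112.5) [0.6089 0.3211]
(208, 170) [0.5177 0.2873]
(348.5, 170) [0.6101 0.2851]
(222, 131.5) [0.5324 0.3118]
(338, 131.5) [0.5986 0.3102]
```

```bash
python3 -m crank '{"xyz":[[0,0.8,0],[0,0.4,0],[0,0.2,0],[0,0.1,0],[0,0,0],[0,0,0]],"roll":[0,0,0,0,0,0]}';python3 -m crank '{"xyz":[[0,0,0],[0,0,0],[0,0,0],[0,0,0],[0,-1,0],[0,-3,0],[0,-4,0],[0,-4,0],[0,-3,0],[0,-2,0],[0,0,0],[0,0,0]],"roll":[0,0,0,0,0,0,0,0,0,0,0,0]}' -1 35
python3 - <<'E'
from h import *
snap('wrist','w16'); o=robot.observe(); print(o['tool_pos'],np.degrees(o['tool_rot']),o['opening'])
E
```

```text
time: 26.75
tool_pos: [0.5621, 0.2395, 0.023]
tool_rot: [-1.571, -0.0, -1.596]
contact_force: [-5.3, -2.2, 10.1]
opening: 0.056
time: 27.95
tool_pos: [0.5624, 0.2396, 0.1917]
tool_rot: [-1.57, 0.0, -1.596]
contact_force: [0.5, -0.1, -1.0]
opening: 0.0918
[0.56196157 0.23946638 0.1907201 ] [-9.00902230e+01 -3.40689585e-02 -9.14336488e+01] 0.09192394745538575
```

View pics/w16.png

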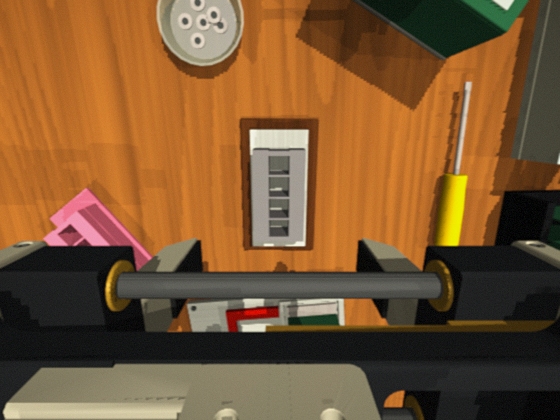

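Run:
```python
from h import *
im=cv2.cvtColor(cv2.imread('pics/w16.png'),cv2.COLOR_BGR2RGB); K,P=load('w16'); H=hsv(im)
h,s,v=[H[...,i].astype(int) for i in range(3)]
cv2.imwrite('pics/w16z.png',cv2.resize(cv2.cvtColor(im[105:265,220:340],cv2.COLOR_RGB2BGR),None,fx=4,fy=3.7,interpolation=cv2.INTER_CUBIC))
print(blobs((v<115)|(s<90),K,P,.006,roi=(230,110,330,258)))
print(blobs((s<90),K,P,.010,roi=(230,110,330,258)))
```

```text
[(561.1, 242.3, 88.8, 160.8, -1.7, (240, 118, 78, 132))]
[(561.7, 239.4, 67.6, 142.8, -1.4, (249, 129, 60, 118))]
```

View pics/w16z.png

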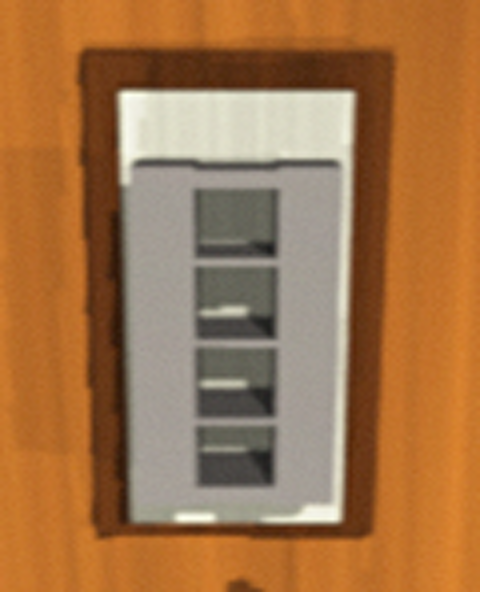

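```bash
python3 -m crank '{"xyz":[[0,0,0],[2,0,-1],[4,0,-2],[4,0,-2],[4,0,-2],[4,0,-2],[3,0,-1.6],[1.94,0,-1.08],[0,0,0],[0,0,0]],"roll":[-5.2,0,0,0,0,0,0,0,0,0]}' 0.13 20
python3 - <<'E'
from h import *
snap('wrist','w17'); o=robot.observe(); print(o['tool_pos'],np.degrees(o['tool_rot']),o['opening'])
E
```

```text
time: 29.0
tool_pos: [0.4608, 0.0032, 0.1909]
tool_rot: [-1.572, 0.001, -1.506]
contact_force: [-0.3, -0.2, 0.3]
opening: 0.0397
[0.46111508 0.00363719 0.19103494] [-9.00619730e+01  3.35792435e-02 -8.62435776e+01] 0.04004597630958268
```

View pics/w17.png

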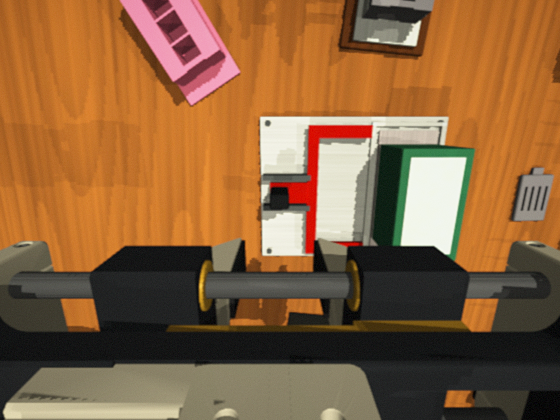

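```bash
python3 -m crank '{"xyz":[[0,3,0],[0,4,0],[0,4,0],[0,2.5,0],[0,1.2,0],[0,0.6,0],[0,0,0],[0,0,0]],"roll":[0,0,0,0,0,0,0,0]}' 0.13; python3 -m crank '{"xyz":[[0,0,0],[0,0,0],[0,0,0],[0,0,0],[0,0,0]],"roll":[0,0,0,0,0]}' 1 20;  python3 -m crank '{"xyz":[[0,0,0.5],[0,0,0.5],[0,0,0.5],[0,0,0.5],[0,0,0.5],[0,0,0.5],[0,0,0.5],[0,0,0.5],[0,0,0.5],[0,0,0.5],[0,0,0.3],[0,0,0.3],[0,0,0],[0,0,0]],"roll":[0,0,0,0,0,0,0,0,0,0,0,0,0,0]}'
```

```text
time: 29.85
tool_pos: [0.4617, 0.0035, 0.0391]
tool_rot: [-1.57, -0.0, -1.504]
contact_force: [0.4, -0.3, 0.2]
opening: 0.0404
time: 30.35
tool_pos: [0.4612, 0.003, 0.0392]
tool_rot: [-1.57, -0.0, -1.505]
contact_force: [-2.5, 0.4, 6.2]
opening: 0.02
time: 31.75
tool_pos: [0.5176, 0.0066, 0.0392]
tool_rot: [-1.569, -0.0, -1.505]
contact_force: [-0.2, -0.4, 4.6]
opening: 0.0197
```

```bash
python3 -m crank '{"xyz":[[0,0,0.2],[0,0,0.2],[0,0,0],[0,0,0]],"roll":[0,0,0,0]}';python3 -m crank '{"xyz":[[0,0,0.2],[0,0,0.2],[0,0,0],[0,0,0]],"roll":[0,0,0,0]}'
```

```text
time: 32.15
tool_pos: [0.5203, 0.0068, 0.0391]
tool_rot: [-1.572, -0.0, -1.505]
contact_force: [-4.0, -1.1, 9.6]
opening: 0.0195
time: 32.55
tool_pos: [0.5203, 0.0069, 0.0389]
tool_rot: [-1.58, 0.0, -1.504]
contact_force: [-17.2, -4.4, 19.6]
opening: 0.0196
```

```bash
python3 -m crank '{"xyz":[[0,0,-0.4],[0,0,0],[0,0,0]],"roll":[0,0,0]}';python3 -m crank '{"xyz":[[0,0,0],[0,0,0],[0,0,0],[0,-1,0],[0,-4,0],[0,-4,0],[0,-4,0],[0,-4,0],[0,0,2],[0,0,4],[0,0,2.5],[0,0,0],[0,0,0],[0,0,0]],"roll":[0,0,0,0,0,0,0,0,0,0,0,0,0,0]}' 0.13
python3 - <<'E'
from h import *
im,K,P=snap('wrist','w18');snap('scene','s18'); o=robot.observe(); print(o['tool_pos'],np.degrees(o['tool_rot']),o['opening'])
H=hsv(im); h,s,v=[H[...,i].astype(int) for i in range(3)]
print('green',blobs((h>60)&(h<95)&(s>80),K,P,.080,roi=(220,100,360,262)))
print('label',blobs((s<60)&(v>190),K,P,.080,roi=(220,100,360,262)))
E
```

```text
time: 32.85
tool_pos: [0.5203, 0.0068, 0.0389]
tool_rot: [-1.572, -0.0, -1.505]
contact_force: [-3.1, -1.3, 8.0]
opening: 0.0199
time: 34.25
tool_pos: [0.6048, 0.0126, 0.2089]
tool_rot: [-1.572, -0.0, -1.505]
contact_force: [0.5, -0.0, -0.4]
opening: 0.0402
[0.60500185 0.012588   0.20913715] [-9.00043865e+01 -4.74698002e-03 -8.62387627e+01] 0.03984062402835071
green [(605.6, 13.0, 65.0, 112.6, 3.8, (247, 145, 67, 108))]
label [(553.6, -14.1, 18.0, 45.6, 0.7, (220, 202, 18, 42)), (606.1, 11.2, 51.2, 97.2, 3.8, (255, 155, 52, 93)), (592.3, 26.5, 95.4, 134.1, 3.7, (220, 118, 98, 132))]
```

View pics/w18.png

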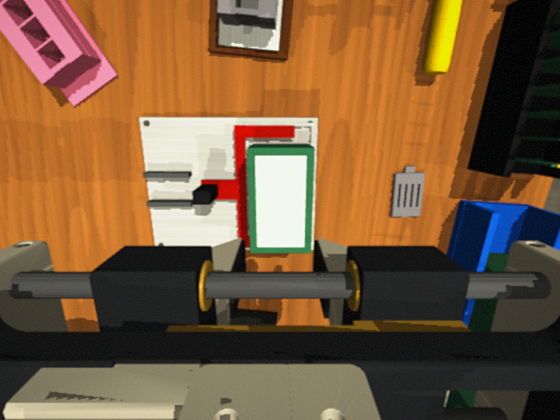

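```bash
python3 -m crank '{"xyz":[[0,0,0.05],[0,0,0],[0,0,0],[0,3,0],[0,4,0],[0,4,0],[0,3,0],[0,2,0],[0,1,0],[0,0,0],[0,0,0]],"roll":[0,0,0,0,0,0,0,0,0,0,0]}' -0.87 60;python3 -m crank '{"xyz":[[0,0,0],[0,0,0],[0,0,0],[0,0,0],[0,0,0],[0,0,0]],"roll":[0,0,0,0,0,0]}' 1 60; python3 -m crank '{"xyz":[[0,-0.2,0],[0,-0.3,0],[0,-0.3,0],[0,-0.3,0],[0,-0.3,0]],"roll":[0,0,0,0,0]}'
```

```text
time: 35.45
tool_pos: [0.607, 0.0125, 0.0397]
tool_rot: [-1.569, -0.0, -1.505]
contact_force: [-0.1, 0.0, 0.4]
opening: 0.0857
time: 36.05
tool_pos: [0.6066, 0.0126, 0.0395]
tool_rot: [-1.57, -0.0, -1.505]
contact_force: [-1.1, 0.2, 5.0]
opening: 0.0652
time: 36.55
tool_pos: [0.6052, 0.0127, 0.0515]
tool_rot: [-1.574, 0.001, -1.505]
contact_force: [-0.5, 0.1, -14.4]
opening: 0.0652
```

Lid is coming (−14 N). Continue straight up to clear the relays.

```bash
python3 -m crank '{"xyz":[[0,-0.4,0],[0,-0.5,0],[0,-0.5,0],[0,-0.5,0],[0,-0.5,0],[0,-0.7,0],[0,-1,0],[0,-1.5,0],[0,-1.5,0],[0,-1.5,0],[0,0,0],[0,0,0]],"roll":[0,0,0,0,0,0,0,0,0,0,0,0]}'
python3 - <<'E'
from h import *
im,K,P=snap('wrist','w19');snap('scene','s19'); o=robot.observe(); print(o['tool_pos'],np.degrees(o['tool_rot']),o['opening'])
im=cv2.imread('pics/s19.png'); cv2.imwrite('pics/s19z.png',cv2.resize(im[130:280,180:400],None,fx=3.6,fy=3.6))
E
```

```text
time: 37.75
tool_pos: [0.6065, 0.0126, 0.1394]
tool_rot: [-1.569, -0.0, -1.505]
contact_force: [-1.3, 0.3, -1.4]
opening: 0.0659
[0.60588866 0.01265152 0.13815284] [-9.00530078e+01  4.42714798e-03 -8.62326818e+01] 0.06598854207063717
```

View pics/s19z.png

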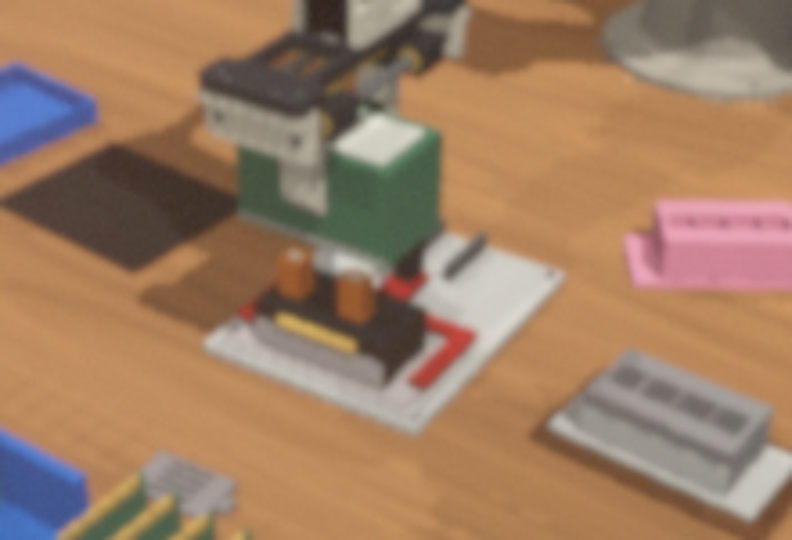

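```bash
python3 - <<'E'
from h import *
K,P=load('w13')
for p in ((319,189),(422.5,199),(311,240)): print(p,ray(K,P,p,.003).round(4)[:2])
K,P=load('w6')
for p in ((347,174.5),(450.5,184)): print(p,ray(K,P,p,.003).round(4)[:2])
E
python3 -m crank '{"xyz":[[2,0,-0.6],[4,0,-1.2],[4,0,-1.2],[4,0,-1.2],[4,0,-1.2],[4,0,-1.2],[2.5,0,-0.7],[1.3,0,-0.3],[0,0,0],[0,0,0],[0,0,0]],"roll":[0,0,0,0,0,0,0,0,0,0,0]}'
python3 - <<'E'
from h import *
im,K,P=snap('wrist','w20');snap('scene','s20'); o=robot.observe(); print(o['tool_pos'],np.degrees(o['tool_rot']),o['opening'])
E
```

```text
(319, 189) [ 0.4866 -0.1693]
(422.5, 199) [ 0.6129 -0.1734]
(311, 240) [ 0.4832 -0.2352]
(347, 174.5) [ 0.4849 -0.1694]
(450.5, 184) [ 0.6124 -0.1731]
time: 38.95
tool_pos: [0.5477, -0.2482, 0.1385]
tool_rot: [-1.571, 0.001, -1.503]
contact_force: [0.3, -0.3, -1.2]
opening: 0.066
[ 0.54778508 -0.24834867  0.13871408] [-9.00052459e+01  1.53219840e-02 -8.61269075e+01] 0.06576741201742721
```

View pics/w20.png

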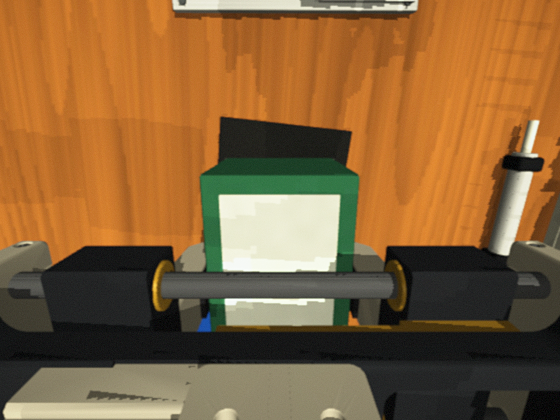

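View pics/s20.png

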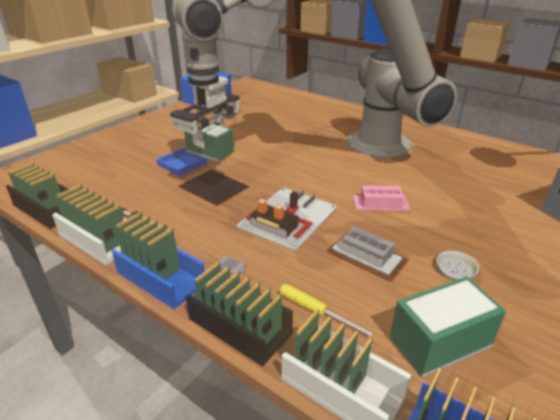

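```bash
python3 -m crank '{"xyz":[[0.25,0,-0.15],[0,2,0],[0,3,0],[0,3,0],[0,1.5,0],[0,0.8,0],[0,0.3,0],[0,0,0],[0,0,0]],"roll":[5.8,0,0,0,0,0,0,0,0]}';python3 -m crank '{"xyz":[[0,0.15,0],[0,0,0],[0,0,0]],"roll":[0,0,0]}'
```

```text
time: 39.95
tool_pos: [0.5468, -0.2526, 0.0338]
tool_rot: [-1.569, -0.001, -1.606]
contact_force: [0.1, 0.7, -1.5]
opening: 0.0653
time: 40.25
tool_pos: [0.5462, -0.2525, 0.0316]
tool_rot: [-1.57, -0.0, -1.606]
contact_force: [0.5, 0.5, -1.1]
opening: 0.0657
```

```bash
python3 -m crank '{"xyz":[[0,0.1,0],[0,0,0],[0,0,0]],"roll":[0,0,0]}';python3 -m crank '{"xyz":[[0,0,0],[0,0,0],[0,0,0],[0,0,0],[0,-1,0],[0,-3,0],[0,-4,0],[0,-4,0],[0,-4,0],[0,-1,0],[0,0,0],[0,0,0]],"roll":[0,0,0,0,0,0,0,0,0,0,0,0]}' -1
python3 - <<'E'
from h import *
im,K,P=snap('wrist','w21');snap('scene','s21'); o=robot.observe(); print(o['tool_pos'],np.degrees(o['tool_rot']),o['opening'])
E
```

```text
time: 40.55
tool_pos: [0.5462, -0.2526, 0.0304]
tool_rot: [-1.57, -0.0, -1.606]
contact_force: [0.5, -0.3, 0.1]
opening: 0.0656
time: 41.75
tool_pos: [0.5454, -0.252, 0.1992]
tool_rot: [-1.572, 0.001, -1.606]
contact_force: [-0.8, 0.3, -0.4]
opening: 0.0915
[ 0.5452134  -0.25189889  0.19826781] [-90.18087126   0.10209021 -92.03750336] 0.09164362700695426
```

View pics/w21.png

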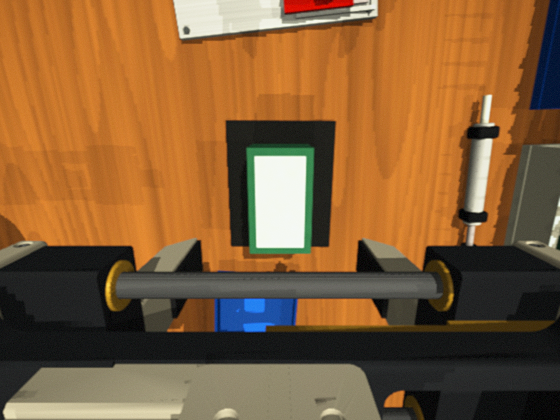

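View pics/s21.png

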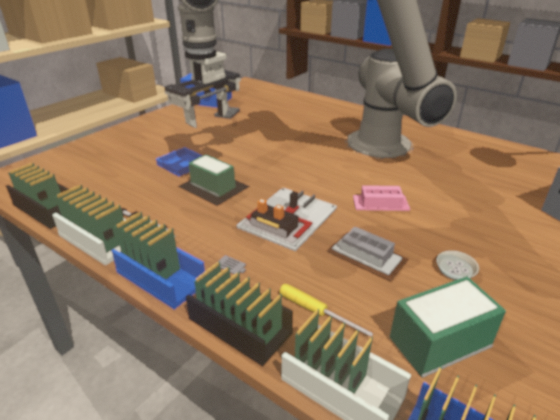

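```bash
python3 -m crank '{"xyz":[[0,0,0],[-2,0,0.6],[-4,0,1.2],[-4,0,1.2],[-4,0,1.2],[-4,0,1.2],[-4,0,1.2],[-2.6,0,0.8],[-1.3,0,0.32],[0,0,0],[0,0,0],[0,0,0]],"roll":[-5.8,0,0,0,0,0,0,0,0,0,0,0]}' 0
python3 - <<'E'
from h import *
im,K,P=snap('wrist','w22'); o=robot.observe(); print(o['tool_pos'],np.degrees(o['tool_rot']),o['opening'])
H=hsv(im); h,s,v=[H[...,i].astype(int) for i in range(3)]
print('or',blobs((h>3)&(h<18)&(s>150)&(v>80),K,P,.072,roi=(248,130,325,245)))
cv2.imwrite('pics/w22z.png',cv2.resize(cv2.cvtColor(im[100:260,200:340],cv2.COLOR_RGB2BGR),None,fx=4,fy=3.7,interpolation=cv2.INTER_CUBIC))
E
```

```text
time: 43.05
tool_pos: [0.6059, 0.0095, 0.1999]
tool_rot: [-1.571, -0.0, -1.507]
contact_force: [-0.1, 0.1, -0.2]
opening: 0.0461
[0.60590144 0.0095014  0.20007267] [-9.00200801e+01 -2.03944598e-02 -8.63439856e+01] 0.04598832637228899
or [(608.6, -19.4, 19.1, 27.7, 3.7, (271, 216, 19, 26)), (605.0, 26.2, 19.3, 23.5, 3.7, (270, 174, 20, 24)), (645.8, 24.3, 9.5, 117.0, 5.7, (315, 130, 10, 115))]
```

View pics/w22.png

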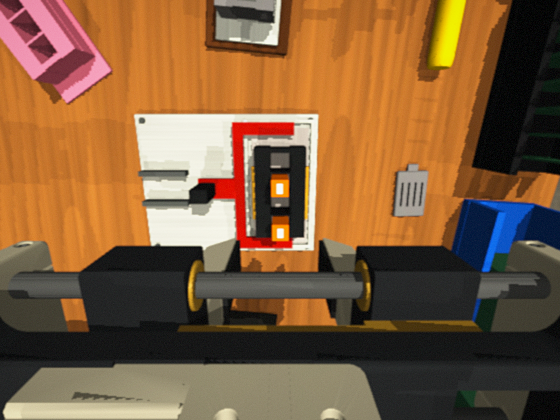

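View pics/w22z.png

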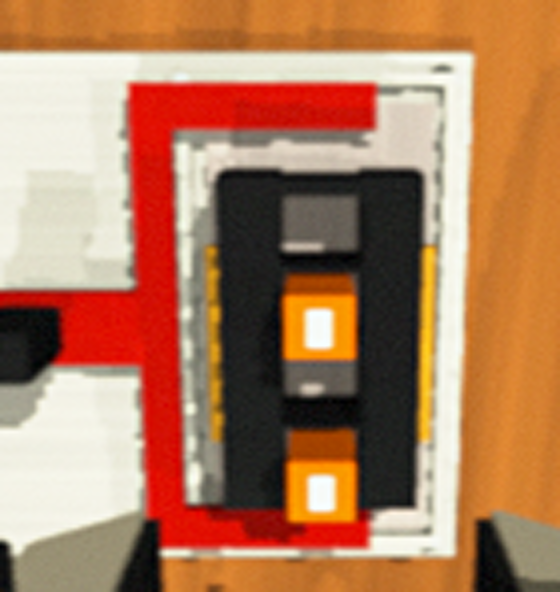

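Run:
```python
from h import *
K,P=load('w22')
for p in ((279.5,188.6),(280.2,233.2)): print(ray(K,P,p,.072).round(4))
im=cv2.cvtColor(cv2.imread('pics/w21.png'),cv2.COLOR_BGR2RGB); K,P=load('w21')
for p in ((213,324),(297,324)): print(ray(K,P,p,.022).round(4))
```

```text
[0.6052 0.0232 0.072 ]
[ 0.6091 -0.0245  0.072 ]
[ 0.4493 -0.4324  0.022 ]
[ 0.563  -0.4362  0.022 ]
```

```bash
python3 -m crank '{"xyz":[[-1.4,0,0],[0,3,0],[0,4,0],[0,4,0],[0,2.5,0],[0,1.1,0],[0,0.4,0],[0,0,0],[0,0,0]],"roll":[0,0,0,0,0,0,0,0,0]}' 0;python3 -m crank '{"xyz":[[0,0,0],[0,0,0],[0,0,0],[0,0,0]],"roll":[0,0,0,0]}' 1 25;python3 -m crank '{"xyz":[[0,-1,0],[0,-2,0],[0,-3,0],[0,-4,0],[0,0,0],[0,0,0]],"roll":[0,0,0,0,0,0]}'
python3 - <<'E'
from h import *
im,K,P=snap('wrist','w23'); o=robot.observe(); print(o['tool_pos'],np.degrees(o['tool_rot']),o['opening'])
E
```

```text
time: 44.0
tool_pos: [0.6062, 0.025, 0.0518]
tool_rot: [-1.568, -0.001, -1.505]
contact_force: [-0.3, 0.5, 0.3]
opening: 0.0461
time: 44.4
tool_pos: [0.6053, 0.0251, 0.0505]
tool_rot: [-1.57, -0.0, -1.505]
contact_force: [-0.8, 0.2, 0.0]
opening: 0.0186
time: 45.0
tool_pos: [0.6057, 0.025, 0.1518]
tool_rot: [-1.568, -0.001, -1.505]
contact_force: [0.1, -0.6, -1.4]
opening: 0.0178
[0.60487337 0.02510033 0.1503532 ] [-9.00006618e+01 -6.33086922e-03 -8.62334775e+01] 0.017786456476883858
```

View pics/w23.png

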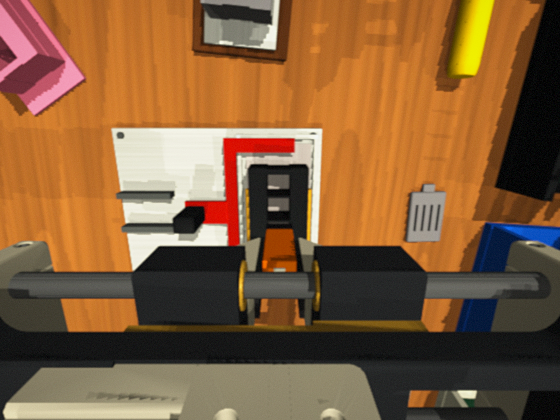

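```bash
python3 -m crank '{"xyz":[[2.1,0,-0.6],[4.2,0,-1.2],[4.2,0,-1.2],[4.2,0,-1.2],[4.2,0,-1.2],[4.2,0,-1.2],[4.2,0,-1.2],[4.2,0,-1.2],[4.2,0,-1.2],[4.2,0,-1.2],[4.2,0,-1],[2.1,0,-0.5],[0,0,0],[0,0,0],[0,0,0]],"roll":[0,0,0,0,0,0,0,0,0,0,0,0,0,0,0]}'
python3 - <<'E'
from h import *
im,K,P=snap('wrist','w24');im,K,P=snap('scene','s24'); o=robot.observe(); print(o['tool_pos'],np.degrees(o['tool_rot']),o['opening'])
E
```

```text
time: 46.55
tool_pos: [0.5069, -0.4429, 0.1494]
tool_rot: [-1.572, 0.002, -1.504]
contact_force: [0.6, 0.6, -0.6]
opening: 0.018
[ 0.50728414 -0.44300328  0.15009408] [-9.00171046e+01  3.56005397e-02 -8.61421917e+01] 0.017705945911626154
```

View pics/w24.png

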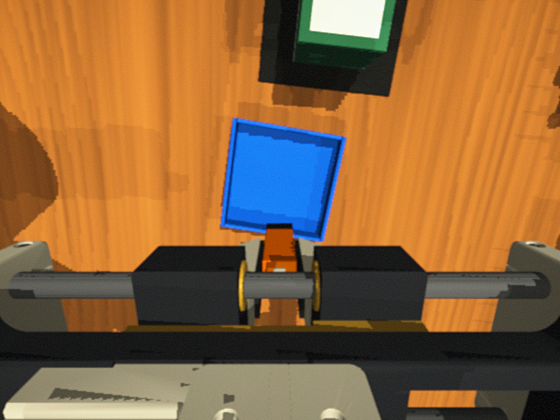

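View pics/s24.png

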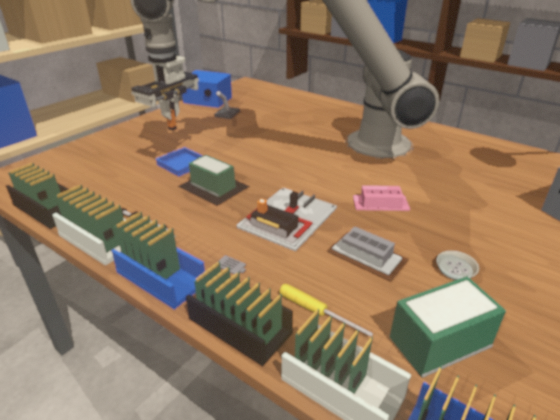

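Run:
```python
from h import *
K,P=load('w24'); c=[ray(K,P,p,.022)[:2] for p in ((234,119),(345,136),(325,241),(221,228))]
print(np.round(c,4), np.mean(c,0))
```

```text
[[ 0.4589 -0.365 ]
 [ 0.5653 -0.3734]
 [ 0.5581 -0.4819]
 [ 0.4481 -0.4748]] [ 0.50757703 -0.42380354]
```

```bash
python3 -m crank '{"xyz":[[0.3,0,0],[0,3,0],[0,3,0],[0,2.5,0],[0,1.3,0],[0,0.6,0],[0,0.2,0],[0,0,0],[0,0,0]],"roll":[0,0,0,0,0,0,0,0,0]}';python3 -m crank '{"xyz":[[0,0.1,0],[0,0,0],[0,0,0]],"roll":[0,0,0]}'
```

```text
time: 47.55
tool_pos: [0.5075, -0.448, 0.0456]
tool_rot: [-1.569, -0.002, -1.505]
contact_force: [-0.0, -0.4, -1.5]
opening: 0.0175
time: 47.85
tool_pos: [0.507, -0.4475, 0.0435]
tool_rot: [-1.571, -0.0, -1.505]
contact_force: [-0.1, 0.7, 0.5]
opening: 0.0177
```

```bash
python3 -m crank '{"xyz":[[0,0.1,0],[0,0.05,0],[0,0,0],[0,0,0]],"roll":[0,0,0,0]}';python3 -m crank '{"xyz":[[0,0,0],[0,0,0],[0,0,0],[0,0,0],[0,-2,0],[0,-4,0],[0,-4,0],[0,-3,0],[0,0,0]],"roll":[0,0,0,0,0,0,0,0,0]}' 0
python3 - <<'E'
from h import *
im,K,P=snap('wrist','w25'); o=robot.observe(); print(o['tool_pos'],np.degrees(o['tool_rot']),o['opening'])
E
```

```text
time: 48.25
tool_pos: [0.5071, -0.4476, 0.0424]
tool_rot: [-1.57, -0.001, -1.505]
contact_force: [-1.6, 1.7, 5.5]
opening: 0.0174
time: 49.15
tool_pos: [0.5087, -0.4492, 0.1775]
tool_rot: [-1.565, -0.008, -1.505]
contact_force: [0.5, -0.5, 0.3]
opening: 0.0457
[ 0.50781507 -0.44826001  0.17437563] [-89.81354127  -0.2374092  -86.23171593] 0.04580261475068399
```

View pics/w25.png

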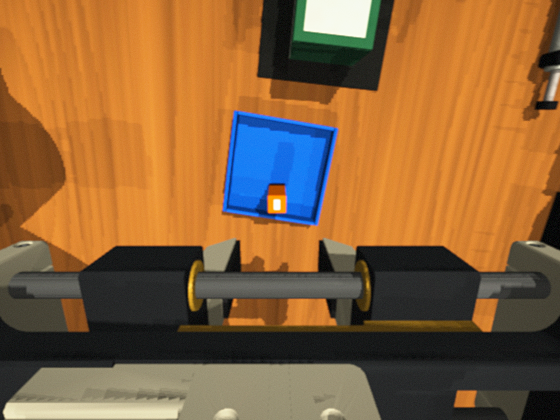

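```bash
python3 -m crank '{"xyz":[[-2.1,0,0.6],[-4.2,0,1.3],[-4.2,0,1.3],[-4.2,0,1.3],[-4.2,0,1.3],[-4.2,0,1.3],[-4.2,0,1.3],[-4.2,0,1.3],[-4.2,0,1.3],[-4.2,0,1.3],[-1.7,0,0.5],[0,0,0],[0,0,0],[0,0,0]],"roll":[0,0,0,0,0,0,0,0,0,0,0,0,0,0]}' 0
python3 - <<'E'
from h import *
im,K,P=snap('wrist','w26'); o=robot.observe(); print(o['tool_pos'],np.degrees(o['tool_rot']),o['opening'])
E
```

```text
time: 50.6
tool_pos: [0.607, -0.0255, 0.1712]
tool_rot: [-1.572, -0.0, -1.507]
contact_force: [0.0, -0.1, 0.5]
opening: 0.0459
[ 0.60707203 -0.02559017  0.17135864] [-9.00370633e+01 -1.62410577e-02 -8.63531704e+01] 0.04643390799589369
```

View pics/w26.png

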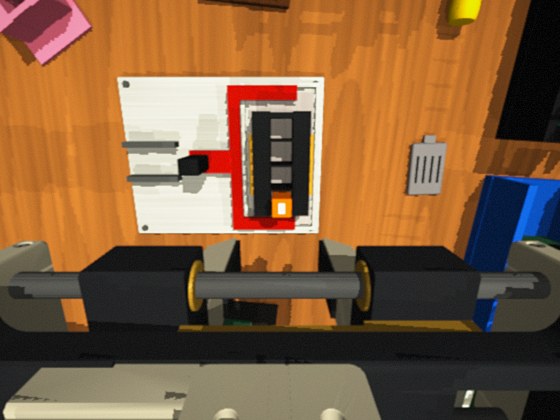

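Three pockets are empty and only the last relay (282,208) remains; its top is straight below.

```bash
python3 - <<'E'
from h import *
K,P=load('w26'); print(ray(K,P,(282,208.5),.072))
E
python3 -m crank '{"xyz":[[-0.1,0,0.1],[0,3,0],[0,4,0],[0,2.8,0],[0,1.4,0],[0,0.7,0],[0,0.2,0],[0,0,0],[0,0,0]],"roll":[0,0,0,0,0,0,0,0,0]}' 0;python3 -m crank '{"xyz":[[0,0,0],[0,0,0],[0,0,0],[0,0,0]],"roll":[0,0,0,0]}' 1 25;python3 -m crank '{"xyz":[[0,-1,0],[0,-2,0],[0,-3,0],[0,-4,0],[0,0,0],[0,0,0]],"roll":[0,0,0,0,0,0]}'
```

```text
[ 0.60943569 -0.02432777  0.072     ]
time: 51.55
tool_pos: [0.6092, -0.023, 0.0521]
tool_rot: [-1.568, -0.001, -1.505]
contact_force: [0.2, -1.0, -1.2]
opening: 0.0459
time: 51.95
tool_pos: [0.6084, -0.0228, 0.0508]
tool_rot: [-1.571, -0.0, -1.505]
contact_force: [0.1, 0.9, -0.4]
opening: 0.0184
time: 52.55
tool_pos: [0.6089, -0.0229, 0.1523]
tool_rot: [-1.568, -0.001, -1.505]
contact_force: [-0.2, 0.3, -1.3]
opening: 0.0177
```

```bash
python3 -m crank '{"xyz":[[2,0,-0.6],[4.15,0,-1.4],[4.15,0,-1.4],[4.15,0,-1.4],[4.15,0,-1.4],[4.15,0,-1.4],[4.15,0,-1.4],[4.15,0,-1.4],[4.15,0,-1.4],[2.07,0,-0.57],[0,0,0],[0,0,0],[0,0,0]],"roll":[0,0,0,0,0,0,0,0,0,0,0,0,0]}'
python3 - <<'E'
from h import *
im,K,P=snap('wrist','w27');snap('scene','s27'); o=robot.observe(); print(o['tool_pos'],np.degrees(o['tool_rot']),o['opening'])
E
```

```text
time: 53.85
tool_pos: [0.5095, -0.4014, 0.15]
tool_rot: [-1.572, 0.002, -1.504]
contact_force: [0.1, -0.1, 0.3]
opening: 0.0177
[ 0.50981414 -0.40144734  0.15057114] [-9.00180710e+01  3.44636552e-02 -8.61384933e+01] 0.017781806505938004
```

View pics/w27.png

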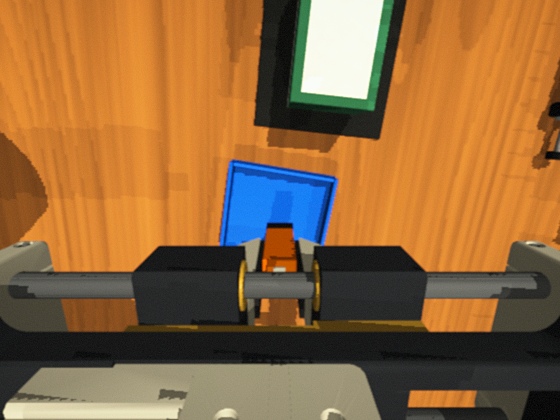

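View pics/s27.png

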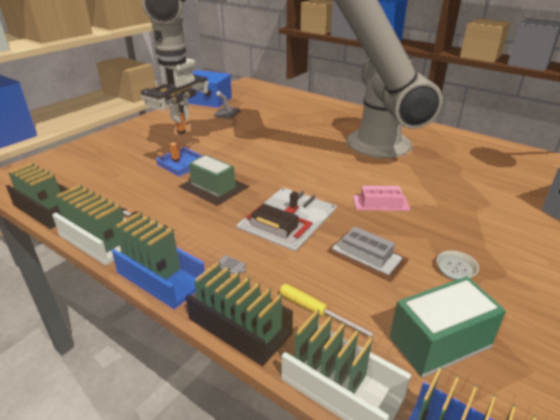

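```bash
python3 -m crank '{"xyz":[[0,3,0],[0,3,0],[0,2.5,0],[0,1.3,0],[0,0.6,0],[0,0.2,0],[0,0.1,0],[0,0.1,0],[0,0.05,0],[0,0,0],[0,0,0]],"roll":[0,0,0,0,0,0,0,0,0,0,0]}';python3 -m crank '{"xyz":[[0,0,0],[0,0,0],[0,0,0],[0,0,0],[0,-2,0],[0,-4,0],[0,-4,0],[0,-3,0],[0,0,0]],"roll":[0,0,0,0,0,0,0,0,0]}' 0
python3 - <<'E'
from h import *
im,K,P=snap('wrist','w28'); o=robot.observe(); print(o['tool_pos'],np.degrees(o['tool_rot']),o['opening'])
E
python3 -m crank '{"xyz":[[0,-2,-3],[2,-2,-3],[3,0,-3],[3,0,-3],[3,0,-3],[2,0,-2],[0,0,0],[0,0,0]],"roll":[0,0,0,0,0,0,0,0]}'
python3 - <<'E'
from h import *
snap('scene','s29');snap('top','t29');print(robot.observe()['time'])
E
```

```text
time: 55.05
tool_pos: [0.5096, -0.4031, 0.0429]
tool_rot: [-1.57, -0.001, -1.505]
contact_force: [0.9, -0.2, 2.1]
opening: 0.0181
time: 55.95
tool_pos: [0.5112, -0.4045, 0.1778]
tool_rot: [-1.564, -0.007, -1.505]
contact_force: [0.8, -1.5, 0.5]
opening: 0.046
[ 0.51020403 -0.40361184  0.17479614] [-89.80911858  -0.22154624 -86.22823086] 0.04585513830200986
time: 56.8
tool_pos: [0.3477, -0.5433, 0.2104]
tool_rot: [-1.571, 0.003, -1.506]
contact_force: [0.5, 0.1, -0.3]
opening: 0.046
56.9
```

View pics/w28.png

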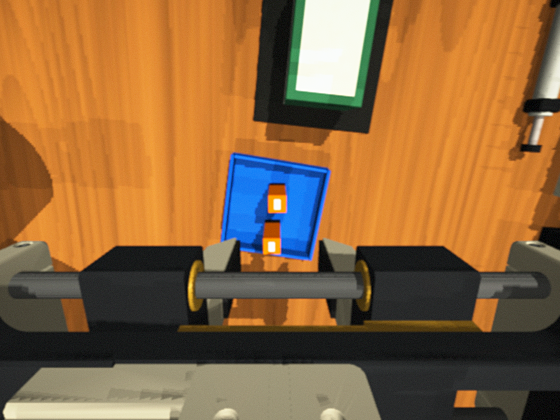

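View pics/s29.png

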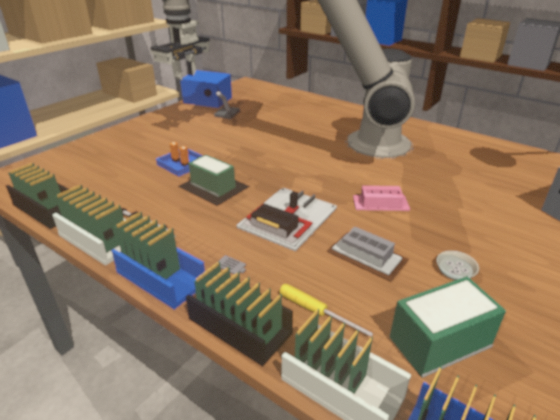

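View pics/t29.png

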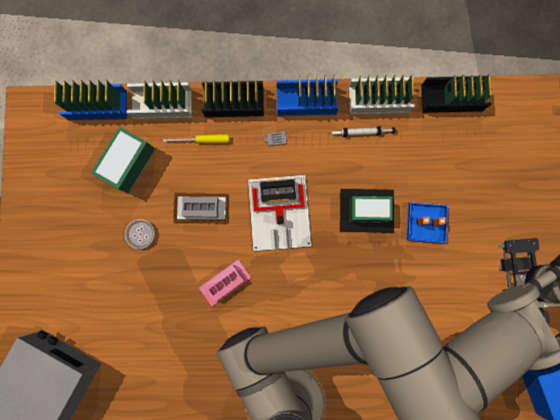

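Run:
```python
from h import *
R={}
for f in ('top0','t29'):
    im=cv2.cvtColor(cv2.imread(f'pics/{f}.png'),cv2.COLOR_BGR2RGB); K,P=load(f); H=hsv(im)
    h,s,v=[H[...,i].astype(int) for i in range(3)]; R[f]=im.astype(int)
    print(f,'dish',blobs((s<60)&(v>90),K,P,.018,roi=(115,210,165,260)),'drv',blobs((h>22)&(h<35)&(s>180),K,P,.01,roi=(160,125,240,150)))
print('pad',blobs((v<115)|(s<90),K,P,.006,roi=(165,180,240,235)),'empty',blobs((s<90)&(v>60),K,P,.010,roi=(165,180,240,235)))
print('lid',blobs((h>60)&(h<95)&(s>80),K,P,.071,roi=(330,170,400,250)))
d=np.abs(R['top0']-R['t29']).sum(2)
for n,(a,b,c,e) in dict(pump=(325,120,405,142),cover=(260,128,295,150),dish=(120,215,162,255),driver=(160,128,240,150)).items(): print(n,(d[b:e,a:c]>60).sum())
```

```text
top0 dish [(484.0, 412.9, 71.7, 77.4, 85.8, (128, 222, 26, 27))] drv [(772.4, 204.6, 24.6, 102.7, -1.2, (195, 134, 35, 9))]
t29 dish [(484.0, 412.7, 70.7, 76.5, -89.3, (129, 222, 25, 27))] drv [(772.4, 204.6, 24.6, 102.7, -1.2, (195, 134, 35, 9))]
pad [(561.1, 238.3, 88.4, 163.5, -2.4, (174, 193, 55, 31))] empty [(562.7, 237.8, 68.6, 143.6, -1.1, (177, 196, 49, 24))]
lid [(543.8, -250.5, 70.6, 121.6, -1.1, (349, 196, 44, 26))]
pump 0
cover 0
dish 0
driver 0
```

All placed; nothing disturbed. Handing in.

```bash
python3 -c "
from cell import robot
print(robot.hand_in())"
```

```text
the job is handed in; nothing more can be done
None
```

I handed the job in at about 57 s of the 210 s allowed, with every step done in the order asked.

**What I did:**
1. I slid the fork back to its stop. The open tin went onto the free table for a moment while I seated the green tin in the nest. I then put the open tin on the pad.
2. I pushed the fork home to its stop, about 60 mm of travel. The lid came straight up, with about 14 N on the wrist, and I stood it on the mat.
3. The tin held two relays; I stood both in the blue tray.

**Last checks:**
- **Open tin on the pad:** the final top view puts it about 2 mm from the pad's centre. An earlier close-up showed it 3 mm off along y.
- **Lid:** it stands right way up on the mat, close to the middle.
- **Green tin:** the last pictures show it still in the jig under the fork. The last close-up, before I took the second relay, showed three empty pockets and that one relay. I confirmed the last pocket was empty only from the wider views.
- **Things to leave alone:** the areas around the dish, screwdriver, pump and battery cover match the first top view, with no changed pixels.
- **Robot:** it had moved clear and was touching nothing when I handed in.

No check failed. The top and wrist cameras disagreed by about 3 mm, so I used the wrist camera for placing. I saw no knock to the open tin and no slip of the grip.

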